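# Load the pedal biscuit dispenser from the tilted tray and serve a bowl

### The arm

A 6-joint arm with a two-finger parallel gripper is mounted at the origin on the work surface. World frame = base frame: x ahead of the robot, y to its left, z up, the work surface at z = 0. Lengths are in mm, angles in rad, forces in N, time in s.
With the tool pointing down it reaches from about 275 to 1000 mm from the base axis. Payload 8.4 kg.
Tool frame: the origin (TCP) lies between the finger pads; the fingertips stand r.finger_overhang ahead of it and the grasp point (between the pads) is the TCP (r.finger_overhang is the distance from the TCP to the fingertips, in mm); z points along the fingers, y is the line along which they close (so a half turn about z gives the same grasp; the last joint's range is limited). The gripper opens to 85 mm and grips with 20 to 120 N. Pads are 22 mm wide; open, the fingers measure 114 mm over their backs; the gripper's body (76 mm by 85 mm) begins 54 mm behind the grasp point. The pads swing forward as they close: fully open they stand 13 mm farther back than shut.
Start: joints at [-1.19, 0.353, 1.633, -0, 1.155, -0.002], TCP at [233.448, -579.767, 250.281] pointing down, gripper open.
Joint ranges: [-2.63, 2.63], [-0.92, 2.1], [0.06, 2.66], [-1.3, 4.44], [0, 2.69], [-3.02, 3.02]. Speed limits (rad/s): [2.22, 2.22, 2.79, 3.14, 3.14, 3.14].

### API

Orientations are given as [roll, pitch, yaw] about the fixed x, y, z axes, in that order (R = Rz(yaw) Ry(pitch) Rx(roll)).
In Python, from rig import r, cams, sign_off gives the robot as it stands.
- The arm moves only by the shell command python3 -m crank 'ROWS' [FORCE]. ROWS is JSON, a list of rows, each a list of 7 numbers: the shift along the tool's x, y, z in m, then the turn, a rotation vector about the tool's x, y, z in rad, then the closure, from 0 (fully open) to 1 (shut). In form: [[dx, dy, dz, ax, ay, az, gripper], ...]. A call has 1 to 5 rows; each row is the pose to reach, as a shift and turn from the pose commanded when the call began, along the tool's axes at that moment; what a row does not reach only later rows make up. A row lasts 1/10 s, in which the tool goes at most 50 mm and 8.59 degrees, less where a joint would pass 70% of its speed; a pose out of reach is approached as far as the arm can. A call with a gripper value outside its range is refused whole. The fingers move at their own pace and stop on an object; FORCE is the grip in N (left out, the last holds). Time passes only in rows, so rows that repeat a pose let the fingers close. It gives the time, the measured TCP pose, the force, the opening and the grip force at its end, in the units of the state.
- r.sense(): the state, without advancing time (a new reading comes with each control period).
- cams.grab_frame(name): name is "scene" or "top"; returns a dict with "image" (480x640x3 uint8, red, green, blue), "fx", "fy", "cx", "cy" (pixels), "position" and "orientation" of the camera in the world. Camera axes: x right, y down, z forward; pixel columns grow to the right and rows downward; lengths in mm; the calibration is good to about 2 mm. A picture is of the moment at which its call begins. There is no depth.
- sign_off(): hands the job in; it is judged then, once.
The state is a dict: "clock": time; "qpos": joint angles; "qvel": joint speeds; "joint_efforts": joint torques, N m; "eef_pos": TCP position; "tcp_rot": TCP orientation; "contact_force": force on the tool from outside, world axes, zero at the start; "wrist_torque": the same for the moment, N m; "opening": opening from 0.0 (shut) to 1.0 (fully open); "grasp_force": force on a finger pad.
Only numpy, scipy, OpenCV 4.12 (cv2) and the standard library are available. Lean on these libraries where they do the work, as an engineer would, in place of code of your own. Each camera call takes 0.05 s, during which the arm holds its last target. There are 200 camera calls.

### The job

Fill the dog's pedal dispenser and serve the bowl: raise the biscuit tray by its handle to its upper stop so that the biscuits pile up at the low end, then with the scoop carry every biscuit from the tray into the dispenser's hopper (do not grab biscuits in the tray with the gripper). Stand the teal bowl on the cork mat under the spout, and once all the biscuits are in the hopper, press the pedal right down to its stop and keep it there until all have run out into the bowl. Finish tidy: the tray lowered flat again, the scoop lying flat on the shelf back where it was, the bowl of biscuits standing on its mat, and the other things on the shelf left undisturbed.

Things in the scene. Friction and masses are not known exactly. Their poses are not given: they have to be found in the camera images.
- tray_stand: Fixed dark steel stand, 270 x 130 mm foot, of the shallow aluminium biscuit tray. Origin: underside centre; x points to the tray's handle end, z up. The tray's hinge axis is parallel to y at x = -110, z = 22 mm.
- tray (a joint): Tilt of the tray about its stiff hinge in rad: 0 = flat on its rest, 0.32 = upper stop (handle end raised). The hinge's friction (about 2.2 N m, so 8 to 12 N at the handle) holds the tray wherever it is left.
- tray_low (a point): Foot of the tray's low end wall, mid-width, on the floor, 4 mm above the hinge axis. Its frame tilts with the tray: x up along the floor to the handle, z normal to the floor. Inside: x = 0 to 215 mm; a channel 102 mm wide up to x = 84, its side walls 50 and end wall 75 mm high above the floor, flaring to 150 mm wide from x = 125 on, walls 28 mm high. Slippery floor.
- tray_handle (a point): Middle of the tray's handle, a round steel bar of 12 mm diameter and 110 mm long, parallel to the hinge, with 38 mm between it and the high end wall, 262 mm from the hinge axis; 42 mm above the shelf when the tray is flat. It may turn between the fingers as the tray is swung. Frame as for tray_low.
- scoop: Loose flat-bottomed aluminium scoop, 0.16 kg, flat on the shelf right of the tray. Origin: underside centre; 1.5 mm thick lip of the open mouth at x = -40 mm, back at x = 30, 90 mm wide outside, side walls 38 mm high from x = -16 back. A wooden grip bar along x above it, 14 wide (y), 16 tall, centre y = 0, z = 78, from x = -32 to 36 mm. Holds about 6 biscuits.
- bowl: Loose teal silicone bowl with a pleated side, about 0.19 kg. Origin: underside centre; z up. Outer diameter 148 mm at the rim, 132 mm at the foot, 58 mm high, wall 8 mm thick all round (can be pinched at the rim from above), floor 6 mm thick. Stands at the other of the two places right of the tray.
- dispenser: Fixed white dispenser, clear hopper. Origin: on the shelf below the gate; x from spout to back, y to its left, z up. Hopper mouth x = 4 to 145 mm, 165 mm wide, rim 215 mm high; floor slopes through the gate (x = 0) into a spout 106 mm wide, lip at x = -50, underside 76 mm up, side walls to 120 mm high. Pedal bearings and linkage case (74 mm high, x = 23 to 143) at y = -90 to -166 mm.
- hopper (a point): Middle of the hopper's sloping floor, 129 mm above the shelf; frame as the dispenser's.
- bowl_spot (a point): Centre of the round cork mat (160 mm across, flush with the shelf) under the spout, 100 mm in front of the gate: the bowl's place. A bowl there reaches 24 mm under the spout's lip, so it goes in from the front, below the spout. Frame as the dispenser's.
- pedal (a joint): Angle of the dispenser's spring pedal in rad: 0 = up, 0.28 = down at its stop. Pressing lifts the gate by 285 mm per rad (80 mm at the stop); when let go it springs back up and shuts the gate. About 5 N at first, 10 N at the stop, pressed at pedal_pad.
- pedal_pad (a point): Top face of the rubber pedal pad (75 mm along x, 55 mm along y), near its middle: right of the bowl's place, about 43 mm above the shelf when up and about 15 mm when down. The hinge is parallel to the dispenser's y, 99 mm behind this point, 26 mm above the shelf.
- key_dish: Bystander: cream ceramic dish with keys, 100 mm across, 22 mm high. Origin: underside centre.
- glass_jar: Bystander: glass jar, 56 mm across, 75 mm high. Origin: underside centre.
- flashlight: Bystander: grey flashlight lying on the shelf, 147 mm long, 45 mm thick. Origin: below its middle.
- biscuit0: Round dog biscuit, a hard glazed ball 28 mm across, 11 g, that rolls and slides easily; at the start in the tray (may be absent). Origin: its centre.
- biscuit1: Round dog biscuit, a hard glazed ball 28 mm across, 11 g, that rolls and slides easily; at the start in the tray (may be absent). Origin: its centre.
- biscuit2: Round dog biscuit, a hard glazed ball 28 mm across, 11 g, that rolls and slides easily; at the start in the tray (may be absent). Origin: its centre.
- biscuit3: Round dog biscuit, a hard glazed ball 28 mm across, 11 g, that rolls and slides easily; at the start in the tray (may be absent). Origin: its centre.
- biscuit4: Round dog biscuit, a hard glazed ball 28 mm across, 11 g, that rolls and slides easily; at the start in the tray (may be absent). Origin: its centre.
- biscuit5: Round dog biscuit, a hard glazed ball 28 mm across, 11 g, that rolls and slides easily; at the start in the tray (may be absent). Origin: its centre.
- biscuit6: Round dog biscuit, a hard glazed ball 28 mm across, 11 g, that rolls and slides easily; at the start in the tray (may be absent). Origin: its centre.
- biscuit7: Round dog biscuit, a hard glazed ball 28 mm across, 11 g, that rolls and slides easily; at the start in the tray (may be absent). Origin: its centre.
- biscuit8: Round dog biscuit, a hard glazed ball 28 mm across, 11 g, that rolls and slides easily; at the start in the tray (may be absent). Origin: its centre.
- biscuit9: Round dog biscuit, a hard glazed ball 28 mm across, 11 g, that rolls and slides easily; at the start in the tray (may be absent). Origin: its centre.
Not all that is in view belongs to the job. There is more than one size of the bowl; the job needs the middle-sized. There is more than one size of the scoop; the one meant has the size given above.

How it is judged:
By the outcome, as a careful person would: the job done as asked, in the order asked, and still so for the second after the job is handed in, with the robot touching nothing.
Of biscuit0, biscuit1, biscuit2, biscuit3, biscuit4, biscuit5, biscuit6, biscuit7, biscuit8, biscuit9 only 6 to 10 are there at a start; the rules pass over those that are not, and their reading is None.
At some moment in a run one of bowl may be knocked a few centimetres aside while the robot is not near it.
It also fails if it takes over 210 s, if anything falls off the work surface, if the arm or the gripper's body presses on something with over 40 N, if the wrist force passes 120 N, or if a joint passes its speed limit or range.

## Working session

There is one attempt and no reset: what is moved stays moved. The work goes in short steps, Python scripts to look and compute and a shell command to move; the robot and the scene stay as the last step left them, time stands still between calls to the robot, and variables do not carry over. Pictures are saved under pics/ and viewed, at most 14 in all, crops included, and the job is handed in when it is done.

```bash
ls; mkdir -p pics
python3 - <<'E'
from rig import r,cams
import cv2,numpy as np
for n in("scene","top"):
    f=cams.grab_frame(n); cv2.imwrite(f"pics/{n}0.png",f["image"][:,:,::-1]); print(n,{k:np.round(v,4).tolist() for k,v in f.items() if k!="image"})
print(r.sense(), r.finger_overhang)
E
```

```text
pics
scene {'fx': 619.8735, 'fy': 619.8735, 'cx': 324.7095, 'cy': 237.4414, 'position': [1313.645, -612.4065, 1295.9638], 'orientation': [-2.4413, -0.0115, 0.975]}
top {'fx': 508.8402, 'fy': 508.8402, 'cx': 315.7752, 'cy': 234.3343, 'position': [378.1488, -13.8309, 1530.7747], 'orientation': [-3.0511, -0.0004, -1.5842]}
{'clock': 0.1, 'qpos': array([-1.19041715e+00,  3.53593429e-01,  1.63409498e+00,  2.19929659e-05,
        1.15523487e+00, -2.43205560e-03]), 'qvel': array([-0.00111037, -0.00187259, -0.00177868, -0.00096239,  0.0002059 ,
       -0.00057315]), 'joint_efforts': array([-1.62496497e-03, -6.06361341e+01, -3.42817426e+01, -9.57692055e-05,
        3.84594852e-03, -3.70740656e-05]), 'eef_pos': array([ 233.28163024, -579.36158205,  249.61260416]), 'tcp_rot': array([-3.14026208e+00, -2.33454055e-05,  3.82802321e-01]), 'contact_force': array([-0.33018581,  0.01253171, -0.44657084]), 'wrist_torque': array([-0.01422792,  0.03607504,  0.01062859]), 'grasp_force': 0.0, 'opening': 1.0025657574583542} 19.0
```

View pics/scene0.png

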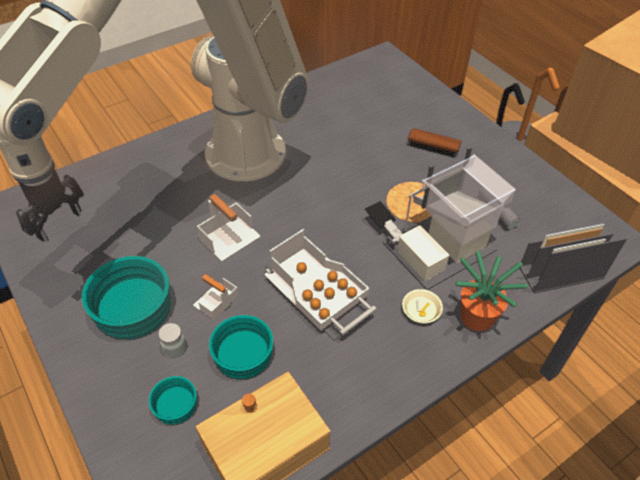

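View pics/top0.png

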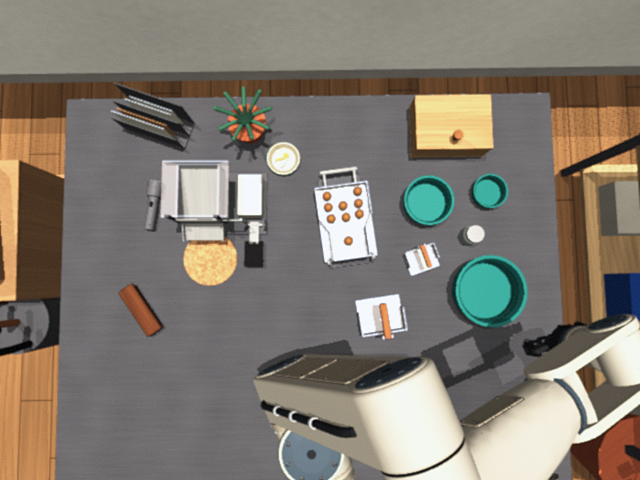

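The top view shows nine biscuits in the tray (e.g. 327,195 to 348,240), the tray handle at (338,170), the mat at (210,261), the pedal pad at (254,253) and the hopper at (200,190). There are three bowls, at (490,290) large, (429,200) middle and (490,190) small, and two scoops, at (381,317) large and (422,258) small. The middle bowl is about 50 px, which fits 148 mm. The small scoop is about 30 px wide, which fits 90 mm. I'll confirm both in one enlarged crop.

```bash
cat > h.py <<'E'
from rig import r,cams
import cv2,numpy as np
from scipy.spatial.transform import Rotation as R
def ray(f,u,v,z):
    d=R.from_euler('xyz',f["orientation"]).apply([(u-f["cx"])/f["fx"],(v-f["cy"])/f["fy"],1.]); p=np.array(f["position"])
    return p+d*(z-p[2])/d[2]
def proj(f,p):
    c=R.from_euler('xyz',f["orientation"]).inv().apply(np.array(p)-f["position"]); return c[...,0]/c[...,2]*f["fx"]+f["cx"],c[...,1]/c[...,2]*f["fy"]+f["cy"]
def go(pos,rpy):
    "shift (m) and turn (rotvec) in the tool frame from the present pose to pos (mm), rpy"
    s=r.sense(); R0=R.from_euler('xyz',s["tcp_rot"])
    print(np.round(R0.inv().apply(np.array(pos)-s["eef_pos"])/1000,4).tolist(),np.round((R0.inv()*R.from_euler('xyz',rpy)).as_rotvec(),3).tolist())
E
python3 - <<'E'
from h import *
t=cv2.imread("pics/top0.png");s=cv2.imread("pics/scene0.png")
z=lambda im,x,y,w,h,W,H:cv2.resize(im[y:y+h,x:x+w],(W,H),interpolation=cv2.INTER_CUBIC)
a=np.hstack([z(t,345,165,125,125,400,400)[:, :],z(s,180,190,100,100,400,400)])
b=np.hstack([z(t,150,150,130,65,400,200),z(t,300,160,90,45,400,200)])
cv2.imwrite("pics/crop0.png",np.vstack([a,b]))
a=np.hstack([z(t,140,150,150,150,400,400),z(t,300,160,110,110,400,400)]); cv2.imwrite("pics/crop1.png",a)
E
```

```text
(no output)
```

View pics/crop0.png

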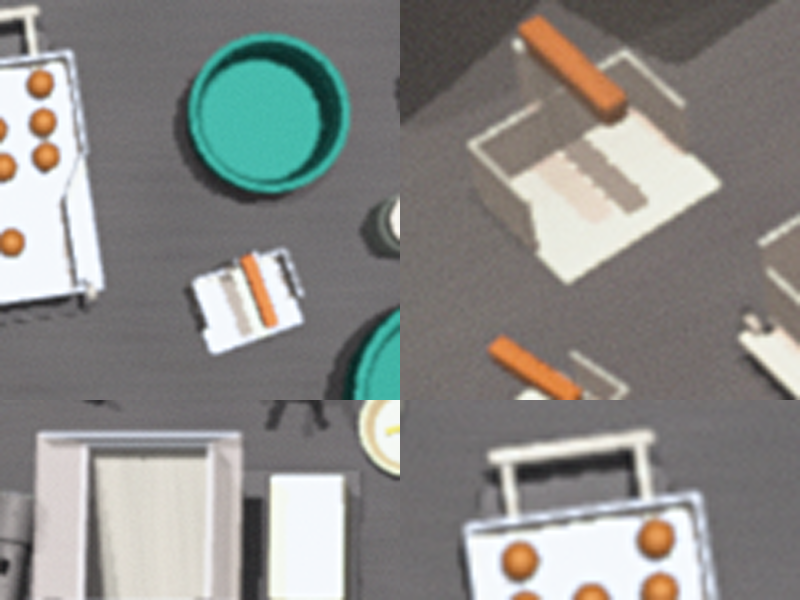

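View pics/crop1.png

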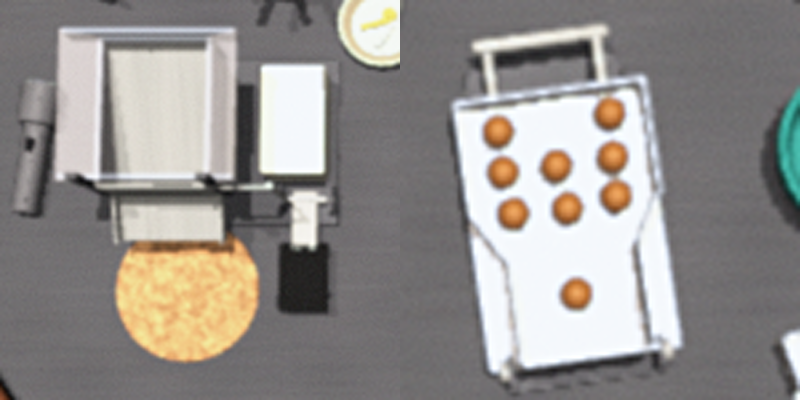

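The left crop confirms the choice: the small scoop at (422,258) has its mouth facing image-down, and the middle bowl is at (429,200). The right crop shows the hopper rim, spout, mat and black pad, and the tray with its channel at image-bottom. Next I'll measure these.

Run:
```python
from h import *
f=cams.grab_frame("top"); g=cams.grab_frame("scene")
P=lambda *a:np.round(ray(f,*a)[:2],1)
def ang(a,b): d=np.array(a)-b; return round(np.arctan2(d[1],d[0]),3)
b,m=P(422.5,245.6,86),P(428.75,266.6,86); print("grip back/mouth",b,m,"len",np.hypot(*(b-m)),"yaw",ang(b,m),"mid",(b+m)/2)
l,rr=P(411.2,275,1),P(439.4,265.6,1); print("lip",l,rr,np.hypot(*(l-rr)),ang(l,rr)-np.pi/2,"mid",(l+rr)/2)
c=lambda x,y,z:P(140+x/2.667,150+y/2.667,z)
print("mat",c(187.5,289.5,0),"diam",c(115,290,0)[1]-c(260,290,0)[1],"pad",c(280,247,43),c(328,312,43),c(304,279,43))
print("hopper",c(58,28,215),c(236,28,215),c(236,182,215),c(57,182,215))
print("spoutlip",c(113,242,100),c(222,242,100))
k=lambda x,y,z:P(300+x/3.636,160+y/3.636,z)
a,d=k(473,47,46),k(606,32,46); print("handle",a,d,(a+d)/2,np.hypot(*(a-d)),ang(a,d)-np.pi/2)
a,d=k(452,103,52),k(643,77,52); print("high wall top",a,d,(a+d)/2,ang(a,d)-np.pi/2)
a,d=k(500,372,101),k(668,348,101); print("low end top",a,d,(a+d)/2,ang(a,d)-np.pi/2)
for n,F in(("top",f),("scene",g)):
    hsv=cv2.cvtColor(F["image"],cv2.COLOR_RGB2HSV); M=cv2.inRange(hsv,(78,100,60),(95,255,255))
    for q in cv2.findContours(M,cv2.RETR_EXTERNAL,cv2.CHAIN_APPROX_NONE)[0]:
        if cv2.contourArea(q)>300:
            e=cv2.fitEllipse(q); print(n,"bowl",e, ray(F,*e[0],58).round(1))
```

```text
grip back/mouth [ 473.  -319.4] [ 413.2 -335.2] len 61.85208161412194 yaw 0.258 mid [ 443.1 -327.3]
lip [ 390.8 -300.7] [ 417.8 -386.2] 89.66186480327073 0.30620367320510344 mid [ 404.3  -343.45]
mat [448.2 301.8] diam 163.4 pad [491.6 191.5] [419.6 139.1] [456.1 165.3]
hopper [698.  386.6] [695.7 211. ] [542.7 210.7] [545.  385.4]
spoutlip [494.9 360.2] [493.4 245. ]
handle [ 691.1 -357.4] [ 702.  -466.2] [ 696.55 -411.8 ] 109.3446386431452 0.10020367320510348
high wall top [ 644.  -337.4] [ 663.3 -492.9] [ 653.65 -415.15] 0.12320367320510339
low end top [ 424.5 -356.9] [ 441.3 -487.4] [ 432.9  -422.15] 0.1282036732051035
top bowl ((490.6604309082031, 290.72027587890625), (70.65957641601562, 72.80593872070312), 127.95494079589844) [ 342.2 -517.3   58. ]
top bowl ((428.47467041015625, 200.04440307617188), (49.353660583496094, 49.75), 95.59632873535156) [ 608.1 -347.1   58. ]
top bowl ((490.0386657714844, 190.59056091308594), (33.70126724243164, 34.519344329833984), 102.76529693603516) [ 633.7 -528.4   58. ]
scene bowl ((172.8196563720703, 399.6085205078125), (46.05585479736328, 49.04038619995117), 45.03666305541992) [ 653.3 -539.    58. ]
scene bowl ((241.25965881347656, 346.0567321777344), (62.6959342956543, 64.23190307617188), 41.98525619506836) [ 620.3 -354.1   58. ]
scene bowl ((127.02021789550781, 296.4659118652344), (81.5159912109375, 88.12714385986328), 70.73362731933594) [ 348.6 -515.8   58. ]
```

Run:
```python
from h import *
f=cams.grab_frame("top")
P=lambda *a:np.round(ray(f,*a)[:2],1)
def ang(a,b): d=np.array(a)-b; return round(np.arctan2(d[1],d[0])-np.pi/2,3)
k=lambda x,y,z:P(300+(x-400)/3.636,160+y/3.636,z)
for n,p in dict(handle=(473,47,606,32,46),high=(452,103,643,77,52),low=(500,372,668,348,101),chan=(510,290,645,285,76)).items():
    a,d=k(*p[:2],p[4]),k(*p[2:]); print(n,a,d,(a+d)/2,np.hypot(*(a-d)).round(1),ang(a,d))
```

```text
handle [695.4 -31.5] [ 706.4 -140.1] [700.9 -85.8] 109.2 0.101
high [648.3 -13.7] [ 667.6 -168.8] [657.95 -91.25] 156.3 0.124
low [428.6 -48. ] [ 445.4 -178.2] [ 437.  -113.1] 131.3 0.128
chan [494.  -57.5] [ 496.6 -164.1] [ 495.3 -110.8] 106.6 0.024
```

Run:
```python
from h import *
go([700,-87,160],[np.pi,0,1.686])
```

```text
[0.6168, -0.2826, 0.0901] [-0.001, -0.0, -1.303]
```

```bash
M="python3 -m crank"
$M '[[0.2056,-0.0942,0.03,0,0,0,0.5],[0.2056,-0.0942,0.03,0,0,0,0.5],[0.2056,-0.0942,0.03,0,0,0,0.5],[0.2056,-0.0942,0.03,0,0,0,0.5],[0.2056,-0.0942,0.03,0,0,0,0.5]]'
$M '[[0.2056,-0.0942,0.03,0,0,0,0.5],[0.2056,-0.0942,0.03,0,0,0,0.5],[0.2056,-0.0942,0.03,0,0,0,0.5],[0.2056,-0.0942,0.03,0,0,0,0.5],[0.2056,-0.0942,0.03,0,0,0,0.5]]'
$M '[[0.2056,-0.0942,0.03,0,0,-0.65,0.5],[0.2056,-0.0942,0.03,0,0,-0.65,0.5],[0.2056,-0.0942,0.03,0,0,-0.65,0.5],[0.2056,-0.0942,0.03,0,0,-0.65,0.5],[0.2056,-0.0942,0.03,0,0,-0.65,0.5]]'
$M '[[0,0,0,0,0,-0.65,0.5],[0,0,0,0,0,-0.65,0.5],[0,0,0,0,0,-0.65,0.5],[0,0,0,0,0,-0.65,0.5],[0,0,0,0,0,-0.65,0.5]]'
python3 - <<'E'
from h import *
go([700,-87,44],[np.pi,0,1.686]); print(r.sense()["qpos"].round(2))
f=cams.grab_frame("scene"); cv2.imwrite("pics/s1.png",cv2.resize(f["image"][180:380,200:440,::-1],(720,600)))
E
```

```text
clock: 0.75
eef_pos: [390.6, -412.8, 219.8]
tcp_rot: [-3.141, -0.0, 0.384]
contact_force: [0.3, -0.6, -0.4]
opening: 0.5
grasp_force: 0.0
clock: 1.25
eef_pos: [546.5, -248.6, 189.8]
tcp_rot: [-3.141, -0.0, 0.385]
contact_force: [-0.2, 0.2, 0.3]
opening: 0.505
grasp_force: 0.0
clock: 1.75
eef_pos: [702.0, -84.1, 159.5]
tcp_rot: [3.142, -0.001, 1.04]
contact_force: [-0.8, 0.1, 0.9]
opening: 0.502
grasp_force: 0.0
clock: 2.25
eef_pos: [700.0, -87.1, 160.0]
tcp_rot: [-3.141, -0.0, 1.689]
contact_force: [0.3, -0.2, 0.4]
opening: 0.499
grasp_force: 0.0
[0.0001, 0.0001, 0.116] [-0.0, -0.0, 0.003]
[-0.13  0.56  1.52 -0.    1.06 -0.24]
```

View pics/s1.png

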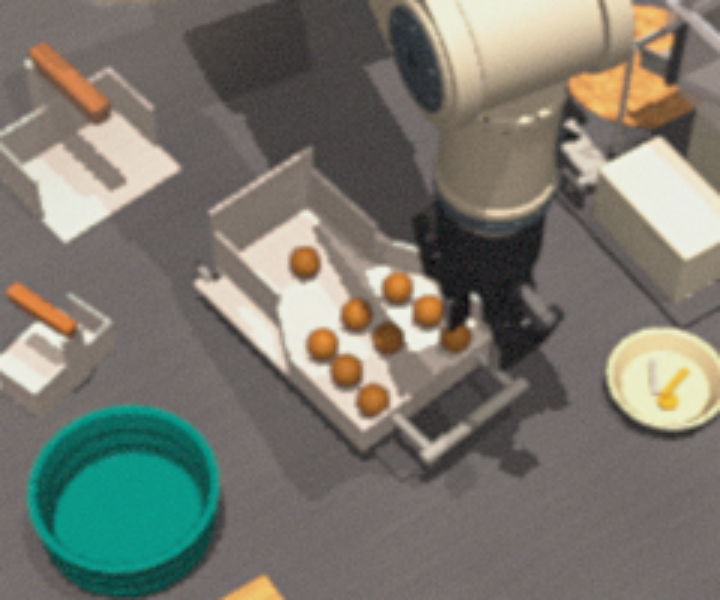

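Crop: the gripper is above the handle, whose ends are at crop (430,455) and (515,385). I'll check the handle in this second view.

Run:
```python
from h import *
g=cams.grab_frame("scene")
a,b=ray(g,343.5,331.7,46),ray(g,372,308.3,46); print(a,b,(a+b)/2)
```

```text
[ 712.65366872 -134.43494023   46.        ] [697.42831664 -39.61351196  46.        ] [705.04099268 -87.02422609  46.        ]
```

```bash
M="python3 -m crank"
$M '[[0,0.002,0.04,0,0,0,0.5],[0,0.002,0.08,0,0,0,0.5],[0,0.002,0.115,0,0,0,0.5],[0,0.002,0.115,0,0,0,0.5]]'
$M '[[0,0,0,0,0,0,1],[0,0,0,0,0,0,1],[0,0,0,0,0,0,1],[0,0,0,0,0,0,1]]' 60
```

```text
clock: 2.75
eef_pos: [698.2, -86.5, 40.1]
tcp_rot: [-3.133, -0.002, 1.681]
contact_force: [-0.6, -0.2, 0.1]
opening: 0.498
grasp_force: 0.0
clock: 3.15
eef_pos: [702.7, -87.3, 47.7]
tcp_rot: [3.14, 0.001, 1.683]
contact_force: [-4.4, -0.1, 6.9]
opening: 0.115
grasp_force: 59.0
```

```bash
M="python3 -m crank"
$M '[[0,-0.001,-0.01,0,0,0,1],[0,-0.0024,-0.021,0,0,0,1],[0,-0.004,-0.031,0,0,0,1],[0,-0.0065,-0.0415,0,0,0,1],[0,-0.0065,-0.0415,0,0,0,1]]'
$M '[[0,-0.0026,-0.01,0,0,0,1],[0,-0.0058,-0.0202,0,0,0,1],[0,-0.009,-0.03,0,0,0,1],[0,-0.0131,-0.040,0,0,0,1],[0,-0.014,-0.0415,0,0,0,1]]'
$M '[[0,0,0,0,0,0,1],[0,0,0,0,0,0,1]]'
python3 - <<'E'
from h import *
f=cams.grab_frame("scene"); cv2.imwrite("pics/s2.png",cv2.resize(f["image"][180:380,200:440,::-1],(720,600)))
E
```

```text
clock: 3.65
eef_pos: [696.4, -88.1, 89.2]
tcp_rot: [3.139, 0.001, 1.683]
contact_force: [-1.8, -1.8, 4.2]
opening: 0.111
grasp_force: 60.4
clock: 4.15
eef_pos: [683.5, -89.7, 129.9]
tcp_rot: [3.137, 0.001, 1.683]
contact_force: [8.7, -2.9, -9.3]
opening: 0.114
grasp_force: 58.8
clock: 4.35
eef_pos: [683.5, -89.7, 129.9]
tcp_rot: [3.137, 0.001, 1.683]
contact_force: [4.6, -2.7, -0.3]
opening: 0.112
grasp_force: 59.8
```

View pics/s2.png

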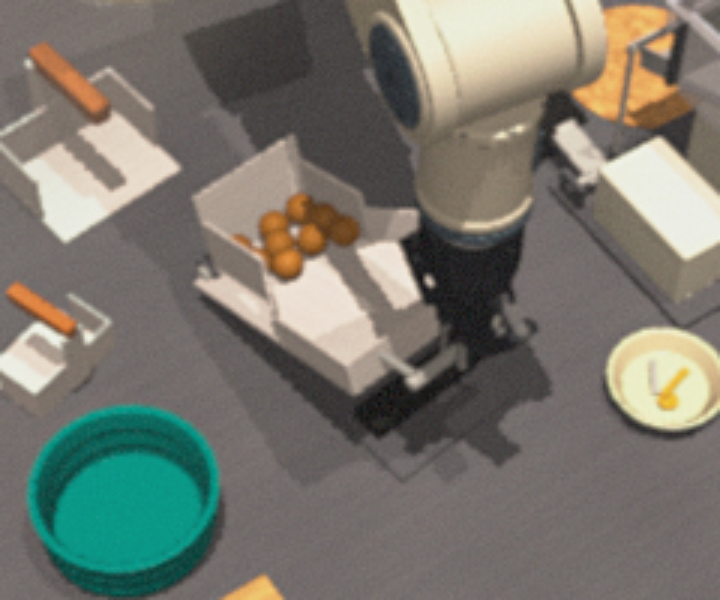

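Biscuits have piled at the low end (crop 230–350, 200–270). I'll nudge upward to confirm the stop.

```bash
M="python3 -m crank"
$M '[[0,-0.0015,-0.004,0,0,0,1],[0,-0.003,-0.008,0,0,0,1],[0,-0.003,-0.008,0,0,0,1],[0,-0.003,-0.008,0,0,0,1]]'
```

```text
clock: 4.8
eef_pos: [682.6, -89.3, 133.3]
tcp_rot: [3.134, 0.001, 1.683]
contact_force: [29.9, -1.7, -41.9]
opening: 0.111
grasp_force: 58.9
```

```bash
M="python3 -m crank"
$M '[[0,0.002,0.006,0,0,0,1],[0,0.002,0.006,0,0,0,0.5],[0,0.002,0.006,0,0,0,0.5],[0,0.002,0.006,0,0,0,0.5],[0,0.002,0.006,0,0,0,0.5]]'
$M '[[0,0,-0.04,0,0,0,0.5],[0,0,-0.08,0,0,0,0.5],[0,0,-0.12,0,0,0,0.5],[0,0,-0.12,0,0,0,0.5]]'
python3 - <<'E'
from h import *
go([442,-330,160],[np.pi,0,.28])
E
```

```text
clock: 5.3
eef_pos: [680.4, -89.4, 130.6]
tcp_rot: [-3.141, -0.0, 1.683]
contact_force: [0.1, 0.7, 1.3]
opening: 0.499
grasp_force: 0.0
clock: 5.7
eef_pos: [683.5, -89.8, 257.3]
tcp_rot: [3.132, 0.002, 1.683]
contact_force: [0.4, 0.6, -0.1]
opening: 0.498
grasp_force: 0.0
[-0.2115, -0.2677, 0.0952] [0.01, -0.005, 1.403]
```

```bash
M="python3 -m crank"
$M '[[-0.106,-0.134,0.02,0,0,0,0.5],[-0.106,-0.134,0.02,0,0,0,0.5],[-0.106,-0.134,0.02,0,0,0,0.5],[-0.106,-0.134,0.02,0,0,0,0.5]]'
$M '[[-0.106,-0.134,0.04,0,0,0.7,0.5],[-0.106,-0.134,0.04,0,0,0.7,0.5],[-0.106,-0.134,0.04,0,0,0.7,0.5],[-0.106,-0.134,0.04,0,0,0.7,0.5],[-0.106,-0.134,0.04,0,0,0.7,0.5]]'
$M '[[0,0,0,0,0,0.7,0.5],[0,0,0,0,0,0.7,0.5],[0,0,0,0,0,0.7,0.5],[0,0,0,0,0,0.7,0.5],[0,0,0,0,0,0.7,0.5]]'
python3 - <<'E'
from h import *
go([442,-330,78],[np.pi,0,.28]); print(r.sense()["qpos"].round(2))
f=cams.grab_frame("top"); g=cams.grab_frame("scene")
cv2.imwrite("pics/s3.png",np.hstack([cv2.resize(F["image"][y:y+100,x:x+100,::-1],(400,400)) for F,x,y in((f,370,210),(g,165,235))]))
# where should the bar top ends appear in the scene view?
for x in(-32,36): print(np.round(proj(g,[442+x*.961,-330+x*.276,86]),1))
E
```

```text
clock: 6.1
eef_pos: [555.7, -211.6, 229.3]
tcp_rot: [-3.139, -0.0, 1.681]
contact_force: [1.0, 0.3, 0.9]
opening: 0.503
grasp_force: 0.0
clock: 6.6
eef_pos: [434.7, -331.5, 189.0]
tcp_rot: [-3.139, 0.001, 0.974]
contact_force: [0.9, 0.1, 1.0]
opening: 0.502
grasp_force: 0.0
clock: 7.1
eef_pos: [437.6, -329.8, 190.0]
tcp_rot: [-3.141, 0.0, 0.277]
contact_force: [0.1, 0.1, 0.4]
opening: 0.499
grasp_force: 0.0
[0.0042, 0.0015, 0.112] [-0.001, 0.0, -0.003]
[-0.65  0.3   1.86  0.    0.98  0.65]
[203.5 274.2]
[223.2 289. ]
```

View pics/s3.png

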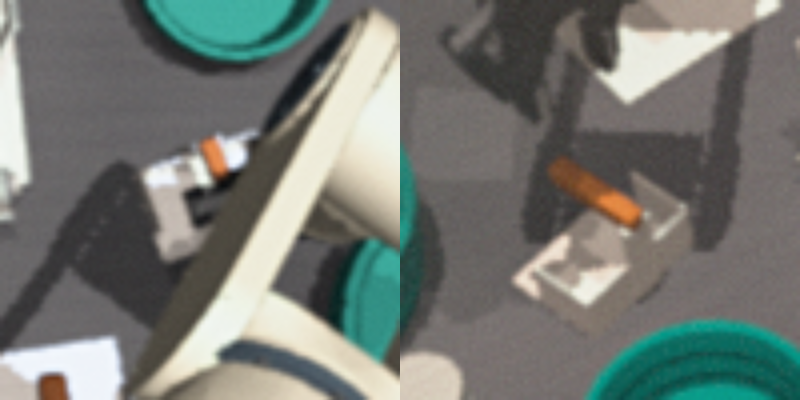

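The bar ends in the scene view (204,274) and (225,288) match the prediction. I'll grasp.

```bash
M="python3 -m crank"
$M '[[0.004,0.001,0.04,0,0,0,0.5],[0.004,0.001,0.08,0,0,0,0.5],[0.004,0.001,0.112,0,0,0,0.5],[0.004,0.001,0.112,0,0,0,0.5]]'
$M '[[0,0,0,0,0,0,1],[0,0,0,0,0,0,1],[0,0,0,0,0,0,1],[0,0,0,0,0,0,1],[0,0,0,0,0,0,1]]' 100
$M '[[0,0,-0.04,0,0,0,1],[0,0,-0.08,0,0,0,1],[0,0,-0.12,0,0,0,1],[0,0,-0.16,0,0,0,1],[0,0,-0.16,0,0,0,1]]'
```

```text
clock: 7.6
eef_pos: [439.5, -327.9, 74.5]
tcp_rot: [-3.136, 0.005, 0.286]
contact_force: [0.6, 1.0, -0.7]
opening: 0.499
grasp_force: 0.0
clock: 8.1
eef_pos: [443.2, -330.7, 80.2]
tcp_rot: [3.139, -0.002, 0.283]
contact_force: [-0.7, 0.1, 8.3]
opening: 0.14
grasp_force: 98.5
clock: 8.6
eef_pos: [444.6, -331.7, 244.8]
tcp_rot: [3.133, -0.006, 0.283]
contact_force: [-0.0, -0.2, -2.1]
opening: 0.143
grasp_force: 98.2
```

Run:
```python
from h import *
f=cams.grab_frame("top")
im=f["image"][:,:,::-1].copy()
c=cv2.resize(im[170:280,300:400],(720,792),interpolation=cv2.INTER_CUBIC)[200:792]
T=R.from_euler('xyz',[0,-.32,.115]); H=np.array([442.4,-117.4,22])+T.apply([0,0,4])
for p in [(0,-51,75),(0,51,75),(84,51,50),(84,-51,50),(0,51,0),(0,-51,0),(125,75,28),(125,-75,28),(215,75,28),(215,-75,28)]:
    u,v=proj(f,H+T.apply(p)); cv2.circle(c,(int((u-300)*7.2),int((v-170)*7.2-200)),3,(0,0,255),-1); 
cv2.imwrite("pics/t4.png",c)
```

```text
(no output)
```

View pics/t4.png

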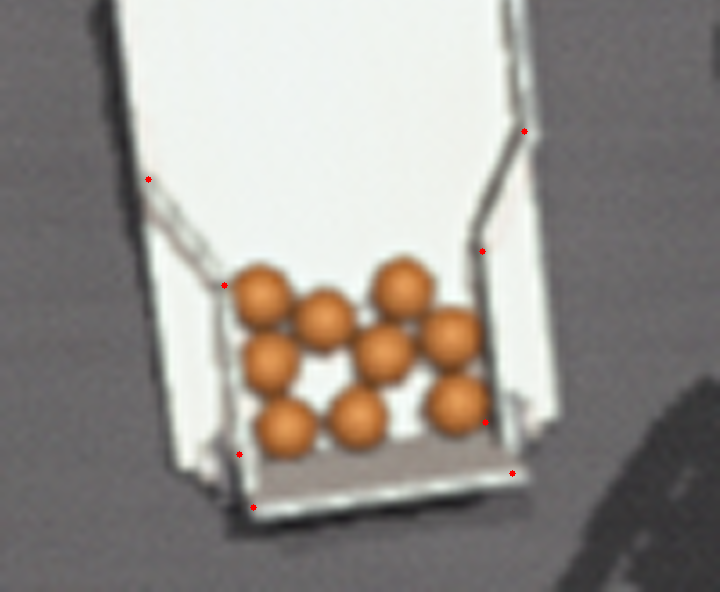

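The overlay fits the tray within about 2 mm, and nine biscuits lie in the channel. I'll work out the scooping poses.

```bash
cat >> h.py <<'E'
T=R.from_euler('xyz',[0,-.32,.115]); H=np.array([442.4,-117.4,22])+T.apply([0,0,4])
def tray(x,h=0,tilt=0,y=0):
    "tool pose with scoop origin at tray x, underside h above the floor; TCP 79 above the underside; tilt = mouth up about the TCP"
    p=H+T.apply([x,y,79+h]); q=T*R.from_euler('xyz',[np.pi,0,0])*R.from_rotvec([0,-tilt,0])
    return p,q.as_euler('xyz')
E
python3 - <<'E'
from h import *
p,e=tray(162,60); print(p,e); go(p,e); print((T.apply([0,0,1])),T.apply([1,0,0]))
p,e=tray(162,60,.2); print(e, "lip dz", (R.from_euler('xyz',e).apply([-40,0,79])-T.apply([-40,0,-79])).round(1))
E
```

```text
[ 550.47451754 -104.91634981  208.70044761] [ 3.14159265 -0.32        0.115     ]
[0.1657, -0.1873, 0.0329] [-0.022, 0.315, 0.167]
[-0.31248878 -0.03609547  0.94923542] [0.94296551 0.10892162 0.31456656]
[ 3.14159265 -0.12        0.115     ] lip dz [-17.   -2.    4.4]
```

```bash
M="python3 -m crank"
$M '[[0.1657,-0.1873,0,0,0,0,1],[0.1657,-0.1873,0,0,0,0,1],[0.1657,-0.1873,0,0,0,0,1],[0.1657,-0.1873,0,0,0,0,1],[0.1657,-0.1873,0,0,0,0,1]]'
$M '[[0,0,0.033,-0.022,0.315,0.167,1],[0,0,0.033,-0.022,0.315,0.167,1],[0,0,0.033,-0.022,0.315,0.167,1],[0,0,0.033,-0.022,0.315,0.167,1],[0,0,0.033,-0.022,0.315,0.167,1]]'
python3 - <<'E'
from h import *
p,e=tray(162,2); go(p,e)
E
```

```text
clock: 9.15
eef_pos: [548.7, -101.8, 237.2]
tcp_rot: [-3.141, 0.001, 0.283]
contact_force: [0.4, -1.2, -1.5]
opening: 0.142
grasp_force: 98.2
clock: 9.65
eef_pos: [548.6, -103.9, 204.9]
tcp_rot: [-3.137, -0.313, 0.114]
contact_force: [1.0, 0.6, -1.7]
opening: 0.144
grasp_force: 98.3
[0.0032, 0.0014, 0.0549] [-0.004, 0.007, -0.001]
```

```bash
M="python3 -m crank"
$M '[[0.003,0.001,0.03,0,0.004,0,1],[0.003,0.001,0.051,0,0.004,0,1],[0.003,0.001,0.051,0,0.004,0,1],[0.003,0.001,0.051,0,0.004,0,1]]'
$M '[[0,0,0.003,0,0,0,1],[0,0,0.003,0,0,0,1]]'
$M '[[0,0,0.002,0,0,0,1],[0,0,0.002,0,0,0,1]]'
$M '[[0,0,0.002,0,0,0,1],[0,0,0.002,0,0,0,1]]'
python3 - <<'E'
from h import *
p,e=tray(162,0); go(p,e)
for n,b in(("scene",(200,200)),):
    f=cams.grab_frame(n); x,y=b; cv2.imwrite("pics/s5.png",cv2.resize(f["image"][y:y+150,x:x+200,::-1],(800,600)))
E
```

```text
clock: 10.05
eef_pos: [567.9, -102.5, 157.6]
tcp_rot: [-3.137, -0.318, 0.114]
contact_force: [-0.2, 0.0, -0.5]
opening: 0.143
grasp_force: 98.1
clock: 10.25
eef_pos: [569.0, -102.5, 155.7]
tcp_rot: [-3.137, -0.32, 0.114]
contact_force: [0.6, -0.1, -1.9]
opening: 0.144
grasp_force: 98.1
clock: 10.45
eef_pos: [569.3, -102.3, 153.3]
tcp_rot: [-3.137, -0.32, 0.114]
contact_force: [-0.1, -1.1, -1.0]
opening: 0.144
grasp_force: 98.1
clock: 10.65
eef_pos: [570.3, -102.3, 151.7]
tcp_rot: [-3.137, -0.32, 0.114]
contact_force: [-1.4, 0.4, 4.3]
opening: 0.144
grasp_force: 99.2
[-0.001, 0.0004, -0.0004] [-0.004, -0.0, -0.001]
```

View pics/s5.png

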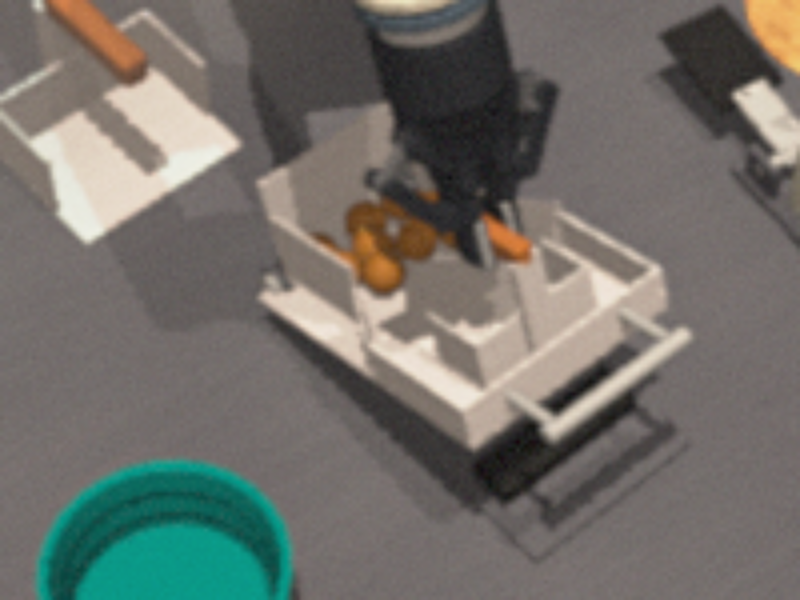

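The scoop sits flat on the tray floor above the pile, with the contact height as modelled. I'll slide down the slope.

```bash
M="python3 -m crank"
$M '[[-0.014,0,0.0005,0,0,0,1],[-0.028,0,0.0005,0,0,0,1],[-0.04,0,0.0005,0,0,0,1],[-0.05,0,0.0005,0,0,0,1],[-0.05,0,0.0005,0,0,0,1]]'
$M '[[-0.01,0,0,0,0,0,1],[-0.02,0,0,0,0,0,1],[-0.03,0,0,0,0,0,1],[-0.03,0,0,0,0,0,1]]'
$M '[[-0.01,0,0,0,0,0,1],[-0.015,0,0,0,0,0,1],[-0.015,0,0,0,0,0,1]]'
python3 - <<'E'
from h import *
p,e=tray(67,0); go(p,e)
E
```

```text
clock: 11.2
eef_pos: [524.5, -108.6, 136.9]
tcp_rot: [-3.14, -0.325, 0.113]
contact_force: [-1.5, -1.9, 11.1]
opening: 0.144
grasp_force: 100.1
clock: 11.6
eef_pos: [497.4, -112.3, 128.3]
tcp_rot: [-3.141, -0.327, 0.114]
contact_force: [0.6, -0.8, 16.5]
opening: 0.142
grasp_force: 100.7
clock: 11.9
eef_pos: [484.5, -114.3, 124.2]
tcp_rot: [3.141, -0.329, 0.114]
contact_force: [2.9, -1.3, 20.8]
opening: 0.143
grasp_force: 101.3
[-0.0052, -0.0017, 0.0007] [0.001, -0.009, -0.001]
```

```bash
M="python3 -m crank"
$M '[[0.008,0,-0.0045,0,-0.1,0,1],[0.0163,0,-0.0065,0,-0.2,0,1],[0.0247,0,-0.0075,0,-0.3,0,1],[0.0331,0,-0.0075,0,-0.4,0,1],[0.0415,0,-0.007,0,-0.5,0,1]]'
$M '[[0.008,0,-0.0035,0,-0.1,0,1],[0.0163,0,-0.006,0,-0.2,0,1],[0.0205,0,-0.007,0,-0.25,0,1],[0.0205,0,-0.007,0,-0.25,0,1]]'
python3 - <<'E'
from h import *
print(r.sense()["qpos"].round(2))
f,g=cams.grab_frame("top"),cams.grab_frame("scene")
cv2.imwrite("pics/s6.png",np.hstack([cv2.resize(F["image"][y:y+125,x:x+100,::-1],(400,500)) for F,x,y in((f,305,170),(g,250,200))]))
E
```

```text
clock: 12.4
eef_pos: [518.0, -108.3, 141.0]
tcp_rot: [-3.138, 0.183, 0.116]
contact_force: [0.9, -0.1, -2.2]
opening: 0.143
grasp_force: 98.2
clock: 12.8
eef_pos: [539.8, -105.4, 142.2]
tcp_rot: [-3.136, 0.431, 0.118]
contact_force: [0.8, -0.4, -1.4]
opening: 0.144
grasp_force: 98.2
[-0.14  0.58  1.61 -0.1   1.38  1.36]
```

View pics/s6.png

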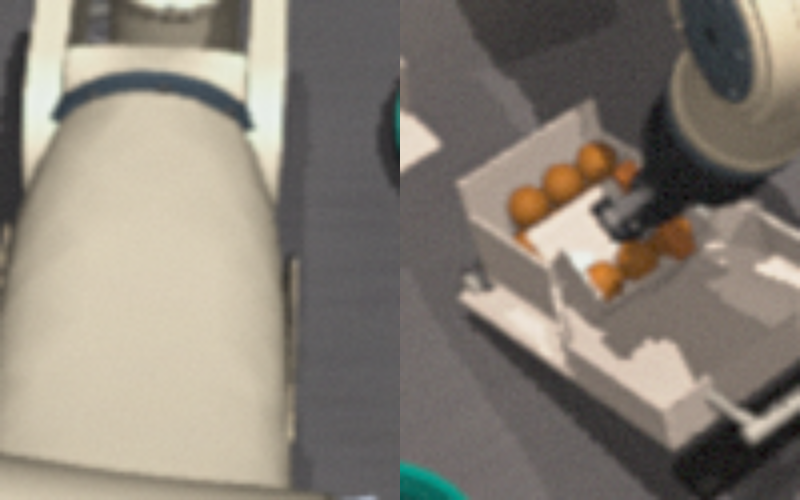

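Three or more biscuits are in the scoop's back, and three or so remain along the end wall plus some beside it. I'll carry this load. The hopper is at (621,275) with the mouth turned to -y.

```bash
cat >> h.py <<'E'
def sc(yaw,tilt): return (R.from_euler('xyz',[0,tilt,yaw])*R.from_euler('xyz',[np.pi,0,0])).as_euler('xyz')
def plan(*way):
    "chain of (pos,rpy) targets, each printed in the frame of the one before"
    s=r.sense(); p,q=s["eef_pos"],R.from_euler('xyz',s["tcp_rot"])
    for P,e in way:
        Q=R.from_euler('xyz',e); print(np.round(q.inv().apply(np.array(P)-p)/1000,4).tolist(),np.round((q.inv()*Q).as_rotvec(),3).tolist()); p,q=np.array(P),Q
E
python3 - <<'E'
from h import *
plan(([540,-105,330],sc(.118,.43)),([565,25,350],sc(.6,.43)),([595,155,350],sc(1.1,.43)),([621,275,350],sc(1.571,.43)),([621,275,350],sc(1.571,-.2)),([621,275,320],sc(1.571,-.8)),([621,275,300],sc(1.571,-1.15)))
E
```

```text
[-0.0764, -0.0014, -0.1708] [-0.006, 0.0, -0.0]
[0.0281, -0.1262, -0.0349] [-0.201, 0.0, -0.438]
[0.0892, -0.0904, -0.0409] [-0.208, 0.0, -0.454]
[0.1079, -0.0313, -0.0495] [-0.196, 0.0, -0.428]
[0.0, 0.0, 0.0] [0.0, 0.63, 0.0]
[-0.006, -0.0, 0.0294] [0.0, 0.6, 0.0]
[-0.0143, -0.0, 0.0139] [0.0, 0.35, -0.0]
```

```bash
M="python3 -m crank"
$M '[[-0.008,0,-0.017,0,0,0,1],[-0.023,0,-0.051,0,0,0,1],[-0.042,0,-0.093,0,0,0,1],[-0.06,0,-0.135,0,0,0,1],[-0.076,0,-0.17,0,0,0,1]]'
$M '[[0.004,-0.018,-0.005,-0.03,0,-0.06,1],[0.01,-0.045,-0.012,-0.07,0,-0.15,1],[0.016,-0.072,-0.02,-0.11,0,-0.25,1],[0.022,-0.1,-0.028,-0.16,0,-0.35,1],[0.0281,-0.1262,-0.035,-0.201,0,-0.438,1]]'
$M '[[0.018,-0.018,-0.008,-0.042,0,-0.091,1],[0.036,-0.036,-0.016,-0.083,0,-0.182,1],[0.054,-0.054,-0.025,-0.125,0,-0.272,1],[0.071,-0.072,-0.033,-0.166,0,-0.363,1],[0.089,-0.09,-0.041,-0.208,0,-0.454,1]]'
$M '[[0.022,-0.006,-0.01,-0.04,0,-0.086,1],[0.044,-0.012,-0.02,-0.08,0,-0.171,1],[0.066,-0.019,-0.03,-0.12,0,-0.257,1],[0.09,-0.026,-0.041,-0.16,0,-0.35,1],[0.108,-0.0313,-0.0495,-0.196,0,-0.428,1]]'
$M '[[0,0,0,0,0,0,1]]'
python3 - <<'E'
from h import *
print(r.sense()["qpos"].round(2))
plan(([621,275,350],sc(1.571,-.2)),([621,275,320],sc(1.571,-.8)),([621,275,300],sc(1.571,-1.15)))
f,g=cams.grab_frame("top"),cams.grab_frame("scene")
cv2.imwrite("pics/s7.png",np.hstack([cv2.resize(F["image"][y:y+125,x:x+100,::-1],(400,500)) for F,x,y in((f,150,140),(g,410,100))]))
E
```

```text
clock: 13.4
eef_pos: [539.8, -106.6, 332.6]
tcp_rot: [-3.137, 0.427, 0.117]
contact_force: [-0.1, -0.6, -1.3]
opening: 0.139
grasp_force: 98.2
clock: 13.9
eef_pos: [565.2, 24.3, 351.0]
tcp_rot: [-3.137, 0.427, 0.603]
contact_force: [-0.2, 0.9, -2.1]
opening: 0.141
grasp_force: 98.2
clock: 14.4
eef_pos: [595.7, 153.4, 351.4]
tcp_rot: [-3.139, 0.425, 1.102]
contact_force: [-0.1, -0.6, -1.8]
opening: 0.14
grasp_force: 98.2
clock: 14.9
eef_pos: [622.2, 273.8, 351.7]
tcp_rot: [-3.14, 0.424, 1.573]
contact_force: [0.5, -0.2, -1.9]
opening: 0.142
grasp_force: 98.2
clock: 15.0
eef_pos: [621.9, 274.9, 351.6]
tcp_rot: [-3.14, 0.423, 1.573]
contact_force: [-0.1, -0.1, -2.2]
opening: 0.141
grasp_force: 98.2
[ 0.58  0.49  1.26 -0.35  1.63  0.6 ]
[0.0008, -0.0009, 0.0014] [-0.001, 0.623, 0.001]
[-0.006, -0.0, 0.0294] [0.0, 0.6, 0.0]
[-0.0143, -0.0, 0.0139] [0.0, 0.35, -0.0]
```

View pics/s7.png

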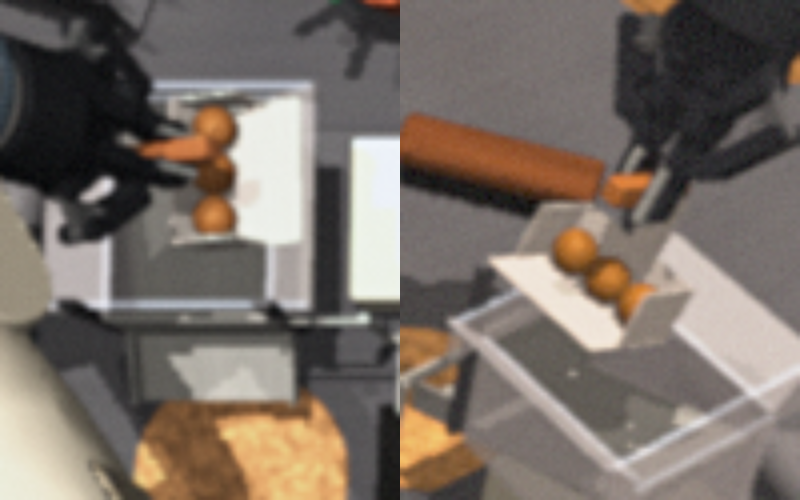

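Three biscuits are in the scoop, right above the hopper. I'll pour.

```bash
M="python3 -m crank"
$M '[[0,0,0,0,0.13,0,1],[0,0,0,0,0.26,0,1],[0,0,0,0,0.39,0,1],[0,0,0,0,0.52,0,1],[0,0,0,0,0.62,0,1]]'
$M '[[-0.001,0,0.006,0,0.13,0,1],[-0.002,0,0.013,0,0.26,0,1],[-0.003,0,0.02,0,0.39,0,1],[-0.005,0,0.026,0,0.5,0,1],[-0.006,0,0.029,0,0.6,0,1]]'
$M '[[-0.005,0,0.005,0,0.12,0,1],[-0.01,0,0.01,0,0.24,0,1],[-0.014,0,0.014,0,0.35,0,1],[-0.014,0,0.014,0,0.35,0,1],[-0.014,0,0.014,0,0.35,0,1]]'
python3 - <<'E'
from h import *
print(r.sense()["qpos"].round(2))
f=cams.grab_frame("top"); g=cams.grab_frame("scene")
for n,F in(("top",f),("scene",g)):
    M=cv2.inRange(cv2.cvtColor(F["image"],cv2.COLOR_RGB2HSV),(5,150,90),(16,255,255))
    print(n,[tuple(np.round(c).astype(int)) for c in cv2.connectedComponentsWithStats(M)[3]], cv2.connectedComponentsWithStats(M)[2][:,4])
plan(([621,260,370],sc(1.571,-.4)),([560,100,350],sc(1.0,-.3)),([550,-100,300],sc(.115,-.32)))
E
```

```text
clock: 15.6
eef_pos: [622.8, 270.7, 352.8]
tcp_rot: [3.141, -0.199, 1.563]
contact_force: [-1.0, -1.4, -2.0]
opening: 0.146
grasp_force: 98.2
clock: 16.1
eef_pos: [622.5, 270.3, 322.0]
tcp_rot: [-3.139, -0.798, 1.561]
contact_force: [0.4, 0.8, -2.5]
opening: 0.143
grasp_force: 98.3
clock: 16.6
eef_pos: [622.9, 271.6, 301.9]
tcp_rot: [-3.134, -1.141, 1.558]
contact_force: [1.1, 1.0, -1.7]
opening: 0.146
grasp_force: 98.4
[-0.04  0.5   1.75  1.21  1.33 -0.64]
top [(np.int64(318), np.int64(238)), (np.int64(606), np.int64(78)), (np.int64(609), np.int64(77)), (np.int64(427), np.int64(79)), (np.int64(473), np.int64(83)), (np.int64(481), np.int64(80)), (np.int64(244), np.int64(84)), (np.int64(246), np.int64(81)), (np.int64(368), np.int64(81)), (np.int64(370), np.int64(80)), (np.int64(605), np.int64(80)), (np.int64(612), np.int64(81)), (np.int64(131), np.int64(83)), (np.int64(133), np.int64(83)), (np.int64(138), np.int64(83)), (np.int64(189), np.int64(83)), (np.int64(205), np.int64(82)), (np.int64(236), np.int64(83)), (np.int64(362), np.int64(83)), (np.int64(426), np.int64(82)), (np.int64(44
[... 28232 characters left out ...]
(256), np.int64(479)), (np.int64(259), np.int64(479)), (np.int64(262), np.int64(479)), (np.int64(269), np.int64(478)), (np.int64(281), np.int64(479)), (np.int64(329), np.int64(479)), (np.int64(344), np.int64(478)), (np.int64(349), np.int64(478)), (np.int64(352), np.int64(478)), (np.int64(362), np.int64(479)), (np.int64(374), np.int64(479)), (np.int64(378), np.int64(479)), (np.int64(562), np.int64(479)), (np.int64(566), np.int64(479)), (np.int64(583), np.int64(478)), (np.int64(587), np.int64(479))] [238094     92    124 ...      3      9      1]
[0.055, -0.0021, -0.0391] [0.003, -0.742, -0.003]
[-0.1551, -0.061, -0.0439] [-0.196, -0.097, 0.537]
[-0.1807, 0.0996, -0.0036] [-0.27, 0.019, 0.843]
```

```bash
M="python3 -m crank"
$M '[[0.011,0,-0.008,0,-0.148,0,1],[0.022,0,-0.016,0,-0.296,0,1],[0.033,-0.001,-0.024,0,-0.445,0,1],[0.044,-0.002,-0.031,0,-0.594,0,1],[0.055,-0.002,-0.039,0.003,-0.742,-0.003,1]]'
$M '[[-0.031,-0.012,-0.009,-0.04,-0.02,0.108,1],[-0.062,-0.024,-0.018,-0.08,-0.04,0.216,1],[-0.093,-0.036,-0.027,-0.12,-0.06,0.32,1],[-0.124,-0.049,-0.035,-0.16,-0.08,0.43,1],[-0.155,-0.061,-0.044,-0.196,-0.097,0.537,1]]'
$M '[[-0.03,0.017,-0.001,-0.045,0.003,0.14,1],[-0.06,0.033,-0.001,-0.09,0.006,0.28,1],[-0.09,0.05,-0.002,-0.135,0.01,0.42,1],[-0.12,0.066,-0.002,-0.18,0.013,0.56,1],[-0.15,0.083,-0.003,-0.225,0.016,0.7,1]]'
$M '[[-0.03,0.017,0,-0.045,0.003,0.14,1],[-0.03,0.017,0,-0.045,0.003,0.14,1]]'
python3 - <<'E'
from h import *
plan(tray(164,60),tray(164,3)); f=cams.grab_frame("scene")
cv2.imwrite("pics/s8.png",np.hstack([cv2.resize(f["image"][y:y+125,x:x+100,::-1],(400,500)) for x,y in((250,190),(420,150))]))
E
```

```text
clock: 17.2
eef_pos: [621.3, 260.0, 373.1]
tcp_rot: [3.135, -0.396, 1.572]
contact_force: [-0.9, 0.6, -3.1]
opening: 0.143
grasp_force: 98.3
clock: 17.7
eef_pos: [559.2, 99.7, 350.5]
tcp_rot: [3.14, -0.302, 0.996]
contact_force: [0.6, -0.9, -2.4]
opening: 0.142
grasp_force: 98.5
clock: 18.2
eef_pos: [551.8, -66.7, 308.6]
tcp_rot: [3.141, -0.321, 0.259]
contact_force: [0.0, 0.3, -1.6]
opening: 0.139
grasp_force: 98.4
clock: 18.4
eef_pos: [526.2, -90.8, 297.5]
tcp_rot: [-3.14, -0.319, 0.111]
contact_force: [0.0, 0.5, -1.8]
opening: 0.146
grasp_force: 98.3
[-0.0045, 0.0169, 0.0914] [-0.0, 0.001, -0.004]
[0.0, -0.0, 0.057] [0.0, 0.0, 0.0]
```

View pics/s8.png

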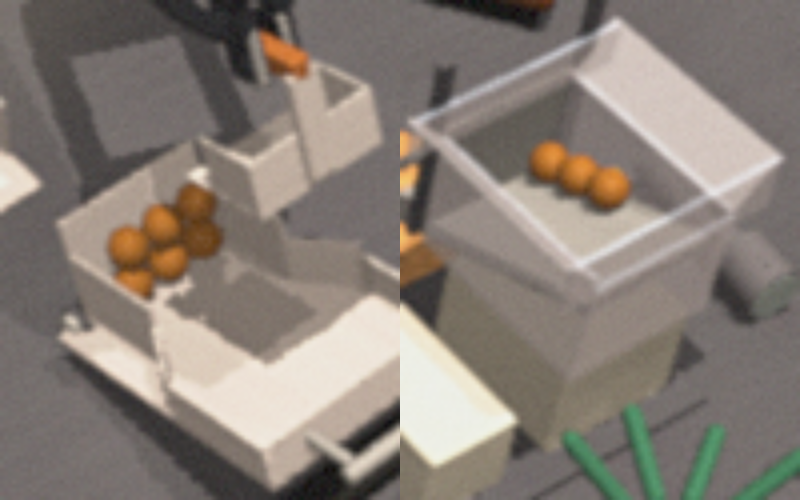

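Three biscuits are in the hopper and six are left in two rows. This time I'll scoop right to the end wall.

```bash
M="python3 -m crank"
$M '[[-0.0045,0.017,0.04,0,0,-0.004,1],[-0.0045,0.017,0.09,0,0,-0.004,1],[-0.0045,0.017,0.13,0,0,-0.004,1],[-0.0045,0.017,0.148,0,0,-0.004,1],[-0.0045,0.017,0.148,0,0,-0.004,1]]'
$M '[[0,0,0,0,0,0,1]]'
python3 - <<'E'
from h import *
plan(tray(164,0.5))
E
```

```text
clock: 18.95
eef_pos: [573.4, -100.2, 154.1]
tcp_rot: [-3.14, -0.319, 0.123]
contact_force: [0.2, -0.3, -0.9]
opening: 0.143
grasp_force: 98.3
clock: 19.05
eef_pos: [573.6, -100.7, 156.5]
tcp_rot: [-3.141, -0.321, 0.123]
contact_force: [-0.5, 0.3, -1.0]
opening: 0.138
grasp_force: 98.3
[-0.0039, 0.0015, 0.0026] [-0.003, -0.001, 0.007]
```

```bash
M="python3 -m crank"
$M '[[-0.004,0.0015,0.003,0,0,0.007,1],[-0.02,0.0015,0.003,0,0,0.007,1],[-0.036,0.0015,0.003,0,0,0.007,1],[-0.052,0.0015,0.003,0,0,0.007,1],[-0.064,0.0015,0.003,0,0,0.007,1]]'
$M '[[-0.012,0,-0.0005,0,0,0,1],[-0.024,0,-0.001,0,0,0,1],[-0.036,0,-0.0015,0,0,0,1],[-0.046,0,-0.002,0,0,0,1],[-0.046,0,-0.002,0,0,0,1]]'
python3 - <<'E'
from h import *
plan(tray(44,0))
E
```

```text
clock: 19.55
eef_pos: [512.7, -110.2, 133.2]
tcp_rot: [-3.139, -0.321, 0.114]
contact_force: [0.3, 0.1, -1.9]
opening: 0.14
grasp_force: 98.2
clock: 20.05
eef_pos: [467.6, -114.9, 119.0]
tcp_rot: [-3.137, -0.318, 0.113]
contact_force: [0.2, -0.3, -3.0]
opening: 0.145
grasp_force: 98.2
[-0.0106, -0.0004, 0.0011] [-0.004, 0.002, -0.002]
```

```bash
M="python3 -m crank"
$M '[[-0.005,0,0.001,0,0,0,1],[-0.01,0,0.001,0,0,0,1],[-0.01,0,0.001,0,0,0,1]]'
$M '[[0.008,0,-0.0035,0,-0.1,0,1],[0.0163,0,-0.0055,0,-0.2,0,1],[0.0247,0,-0.0065,0,-0.3,0,1],[0.0331,0,-0.0065,0,-0.4,0,1],[0.0415,0,-0.006,0,-0.5,0,1]]'
$M '[[0.008,0,-0.0035,0,-0.1,0,1],[0.0163,0,-0.006,0,-0.2,0,1],[0.0205,0,-0.007,0,-0.25,0,1],[0.0205,0,-0.007,0,-0.25,0,1]]'
python3 - <<'E'
from h import *
plan(([522,-107,330],sc(.118,.43)),([565,25,350],sc(.6,.43)),([595,155,350],sc(1.1,.43)),([621,275,350],sc(1.571,.43)))
f=cams.grab_frame("scene")
cv2.imwrite("pics/s9.png",cv2.resize(f["image"][190:310,240:360,::-1],(480,480)))
E
```

```text
clock: 20.35
eef_pos: [462.4, -117.0, 117.0]
tcp_rot: [-3.141, -0.324, 0.114]
contact_force: [0.5, -0.9, 6.8]
opening: 0.142
grasp_force: 99.7
clock: 20.85
eef_pos: [498.8, -111.8, 134.8]
tcp_rot: [-3.139, 0.183, 0.115]
contact_force: [1.0, -0.3, -2.4]
opening: 0.141
grasp_force: 98.4
clock: 21.25
eef_pos: [520.7, -108.9, 136.1]
tcp_rot: [-3.138, 0.43, 0.117]
contact_force: [-0.1, 0.3, -2.0]
opening: 0.146
grasp_force: 98.5
[-0.0795, -0.0025, -0.1768] [-0.004, 0.0, -0.0]
[0.0446, -0.126, -0.0425] [-0.201, 0.0, -0.438]
[0.0892, -0.0904, -0.0409] [-0.208, 0.0, -0.454]
[0.1079, -0.0313, -0.0495] [-0.196, 0.0, -0.428]
```

View pics/s9.png

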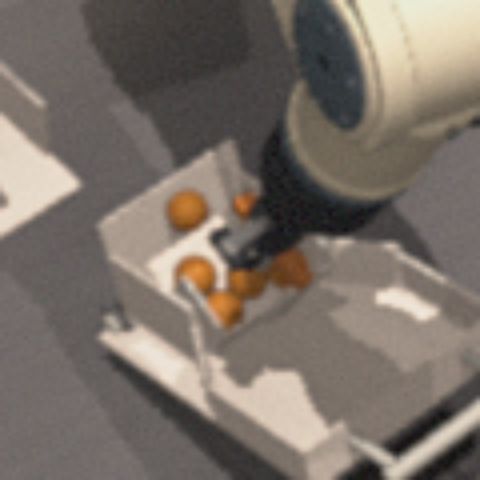

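Four biscuits are in the scoop and two remain by the end wall (187,210 and 245,205). I'll carry and pour.

```bash
M="python3 -m crank"
$M '[[-0.008,0,-0.017,0,0,0,1],[-0.023,0,-0.051,0,0,0,1],[-0.042,0,-0.093,0,0,0,1],[-0.06,-0.001,-0.135,0,0,0,1],[-0.0795,-0.0025,-0.177,0,0,0,1]]'
$M '[[0.006,-0.018,-0.006,-0.03,0,-0.06,1],[0.016,-0.045,-0.015,-0.07,0,-0.15,1],[0.026,-0.072,-0.024,-0.11,0,-0.25,1],[0.035,-0.1,-0.034,-0.16,0,-0.35,1],[0.0446,-0.126,-0.0425,-0.201,0,-0.438,1]]'
$M '[[0.018,-0.018,-0.008,-0.042,0,-0.091,1],[0.036,-0.036,-0.016,-0.083,0,-0.182,1],[0.054,-0.054,-0.025,-0.125,0,-0.272,1],[0.071,-0.072,-0.033,-0.166,0,-0.363,1],[0.089,-0.09,-0.041,-0.208,0,-0.454,1]]'
$M '[[0.022,-0.006,-0.01,-0.04,0,-0.086,1],[0.044,-0.012,-0.02,-0.08,0,-0.171,1],[0.066,-0.019,-0.03,-0.12,0,-0.257,1],[0.09,-0.026,-0.041,-0.16,0,-0.35,1],[0.108,-0.0313,-0.0495,-0.196,0,-0.428,1]]'
$M '[[0,0,0,0,0,0,1]]'
$M '[[0,0,0,0,0.13,0,1],[0,0,0,0,0.26,0,1],[0,0,0,0,0.39,0,1],[0,0,0,0,0.52,0,1],[0,0,0,0,0.62,0,1]]'
$M '[[-0.001,0,0.006,0,0.13,0,1],[-0.002,0,0.013,0,0.26,0,1],[-0.003,0,0.02,0,0.39,0,1],[-0.005,0,0.026,0,0.5,0,1],[-0.006,0,0.029,0,0.6,0,1]]'
$M '[[-0.005,0,0.005,0,0.12,0,1],[-0.01,0,0.01,0,0.24,0,1],[-0.014,0,0.014,0,0.35,0,1],[-0.014,0,0.014,0,0.35,0,1],[-0.014,0,0.014,0,0.35,0,1]]'
cat >> h.py <<'E'
def balls(n,x0,y0,x1,y1):
    F=cams.grab_frame(n)["image"]; hsv=cv2.cvtColor(F,cv2.COLOR_RGB2HSV)[y0:y1,x0:x1]
    M=cv2.inRange(hsv,(6,150,70),(18,255,255)); _,_,s,c=cv2.connectedComponentsWithStats(M)
    print(n,[(int(c[i][0]+x0),int(c[i][1]+y0),int(s[i][4])) for i in range(1,len(s)) if s[i][4]>12])
E
python3 - <<'E'
from h import *
balls("scene",250,210,350,290)
plan(([621,260,370],sc(1.571,-.4)),([560,100,350],sc(1.0,-.3)),([550,-100,300],sc(.115,-.32)))
E
```

```text
clock: 21.8
eef_pos: [519.2, -107.4, 333.2]
tcp_rot: [-3.138, 0.429, 0.116]
contact_force: [0.1, 0.6, -2.3]
opening: 0.146
grasp_force: 98.5
clock: 22.3
eef_pos: [563.2, 25.4, 352.2]
tcp_rot: [-3.138, 0.427, 0.602]
contact_force: [0.7, -1.0, -3.1]
opening: 0.138
grasp_force: 98.5
clock: 22.8
eef_pos: [593.6, 154.6, 352.4]
tcp_rot: [-3.139, 0.426, 1.101]
contact_force: [-0.0, 0.4, -2.1]
opening: 0.144
grasp_force: 98.5
clock: 23.3
eef_pos: [620.1, 274.9, 352.5]
tcp_rot: [-3.14, 0.425, 1.572]
contact_force: [0.4, 0.0, -2.1]
opening: 0.14
grasp_force: 98.5
clock: 23.4
eef_pos: [619.7, 276.0, 352.5]
tcp_rot: [-3.14, 0.425, 1.573]
contact_force: [0.1, 0.4, -2.7]
opening: 0.143
grasp_force: 98.5
clock: 23.9
eef_pos: [620.2, 272.1, 353.8]
tcp_rot: [3.141, -0.198, 1.563]
contact_force: [0.1, -0.5, -2.9]
opening: 0.141
grasp_force: 98.4
clock: 24.4
eef_pos: [620.0, 271.6, 323.0]
tcp_rot: [-3.14, -0.797, 1.562]
contact_force: [-0.8, 0.2, -2.9]
opening: 0.142
grasp_force: 98.6
clock: 24.9
eef_pos: [620.5, 272.7, 303.0]
tcp_rot: [-3.134, -1.14, 1.558]
contact_force: [0.2, 0.0, -1.6]
opening: 0.145
grasp_force: 98.7
scene [(290, 255, 63)]
[0.0544, 0.0003, -0.0396] [0.003, -0.74, -0.004]
[-0.1551, -0.061, -0.0439] [-0.196, -0.097, 0.537]
[-0.1807, 0.0996, -0.0036] [-0.27, 0.019, 0.843]
```

```bash
M="python3 -m crank"
$M '[[0.011,0,-0.008,0,-0.148,0,1],[0.022,0,-0.016,0,-0.296,0,1],[0.033,0,-0.024,0,-0.445,0,1],[0.044,0,-0.031,0,-0.594,0,1],[0.055,0,-0.039,0.003,-0.742,-0.003,1]]'
$M '[[-0.031,-0.012,-0.009,-0.04,-0.02,0.108,1],[-0.062,-0.024,-0.018,-0.08,-0.04,0.216,1],[-0.093,-0.036,-0.027,-0.12,-0.06,0.32,1],[-0.124,-0.049,-0.035,-0.16,-0.08,0.43,1],[-0.155,-0.061,-0.044,-0.196,-0.097,0.537,1]]'
$M '[[-0.03,0.017,-0.001,-0.045,0.003,0.14,1],[-0.06,0.033,-0.001,-0.09,0.006,0.28,1],[-0.09,0.05,-0.002,-0.135,0.01,0.42,1],[-0.12,0.066,-0.002,-0.18,0.013,0.56,1],[-0.15,0.083,-0.003,-0.225,0.016,0.7,1]]'
$M '[[-0.03,0.017,0,-0.045,0.003,0.14,1],[-0.03,0.017,0,-0.045,0.003,0.14,1]]'
python3 - <<'E'
from h import *
balls("scene",250,190,350,290); balls("scene",425,155,530,240)
plan(tray(150,60),tray(150,1))
E
```

```text
clock: 25.45
eef_pos: [621.3, 260.9, 374.6]
tcp_rot: [3.134, -0.395, 1.571]
contact_force: [-0.5, 0.8, -2.1]
opening: 0.139
grasp_force: 98.5
clock: 25.95
eef_pos: [559.0, 100.5, 352.2]
tcp_rot: [3.138, -0.302, 0.996]
contact_force: [0.2, -0.4, -1.3]
opening: 0.142
grasp_force: 98.7
clock: 26.45
eef_pos: [551.6, -65.9, 310.4]
tcp_rot: [3.139, -0.321, 0.259]
contact_force: [0.2, 0.6, -1.7]
opening: 0.144
grasp_force: 98.7
clock: 26.65
eef_pos: [526.0, -90.0, 299.3]
tcp_rot: [3.141, -0.32, 0.111]
contact_force: [-0.1, -0.3, -1.9]
opening: 0.141
grasp_force: 98.6
scene [(320, 202, 73), (290, 255, 66)]
scene [(459, 194, 333)]
[-0.0226, 0.0186, 0.0936] [-0.0, -0.003, 0.003]
[-0.0, -0.0, 0.059] [0.0, 0.0, 0.0]
```

```bash
M="python3 -m crank"
$M '[[-0.0226,0.0186,0.04,0,0,0.003,1],[-0.0226,0.0186,0.09,0,0,0.003,1],[-0.0226,0.0186,0.13,0,0,0.003,1],[-0.0226,0.0186,0.15,0,0,0.003,1],[-0.0226,0.0186,0.151,0,0,0.003,1]]'
$M '[[0,0,0.0005,0,0,0,1]]'
python3 - <<'E'
from h import *
plan(tray(150,0))
E
```

```text
clock: 27.25
eef_pos: [557.3, -103.1, 147.1]
tcp_rot: [-3.139, -0.319, 0.116]
contact_force: [0.0, 0.2, -1.5]
opening: 0.143
grasp_force: 98.7
clock: 27.35
eef_pos: [557.5, -103.5, 148.8]
tcp_rot: [-3.14, -0.321, 0.116]
contact_force: [-0.0, 0.1, -2.1]
opening: 0.143
grasp_force: 98.7
[0.0001, 0.0006, 0.0009] [-0.002, -0.001, 0.001]
```

```bash
M="python3 -m crank"
$M '[[-0.012,0.0005,0.001,0,0,0,1],[-0.026,0.0005,0.001,0,0,0,1],[-0.04,0.0005,0.001,0,0,0,1],[-0.054,0.0005,0.001,0,0,0,1],[-0.066,0.0005,0.0005,0,0,0,1]]'
$M '[[-0.012,0,0,0,0,0,1],[-0.024,0,0,0,0,0,1],[-0.034,0,0,0,0,0,1],[-0.041,0,0,0,0,0,1],[-0.041,0,0,0,0,0,1]]'
python3 - <<'E'
from h import *
plan(tray(42,0))
E
```

```text
clock: 27.85
eef_pos: [492.4, -111.7, 126.3]
tcp_rot: [-3.139, -0.319, 0.113]
contact_force: [0.3, 0.0, -0.6]
opening: 0.146
grasp_force: 98.5
clock: 28.35
eef_pos: [456.8, -117.2, 115.1]
tcp_rot: [3.141, -0.324, 0.113]
contact_force: [-0.1, -0.1, 8.8]
opening: 0.141
grasp_force: 100.1
[-0.0009, -0.0015, 0.0009] [0.001, -0.004, -0.002]
```

```bash
M="python3 -m crank"
$M '[[0.008,0,-0.003,0,-0.1,0,1],[0.0163,0,-0.005,0,-0.2,0,1],[0.0247,0,-0.006,0,-0.3,0,1],[0.0331,0,-0.006,0,-0.4,0,1],[0.0415,0,-0.0055,0,-0.5,0,1]]'
$M '[[0.008,0,-0.0035,0,-0.1,0,1],[0.0163,0,-0.006,0,-0.2,0,1],[0.0205,0,-0.007,0,-0.25,0,1],[0.0205,0,-0.007,0,-0.25,0,1]]'
$M '[[-0.008,0,-0.017,0,0,0,1],[-0.023,0,-0.051,0,0,0,1],[-0.042,0,-0.093,0,0,0,1],[-0.06,-0.001,-0.135,0,0,0,1],[-0.0795,-0.0025,-0.177,0,0,0,1]]'
python3 - <<'E'
from h import *
balls("scene",230,150,350,290)
plan(([565,25,350],sc(.6,.43)),([595,155,350],sc(1.1,.43)),([621,275,350],sc(1.571,.43)))
f=cams.grab_frame("scene")
cv2.imwrite("pics/s10.png",f["image"][:,:,::-1])
E
```

```text
clock: 28.85
eef_pos: [493.4, -111.9, 132.5]
tcp_rot: [-3.14, 0.183, 0.115]
contact_force: [0.1, 0.5, -1.8]
opening: 0.139
grasp_force: 98.5
clock: 29.25
eef_pos: [515.4, -109.1, 133.9]
tcp_rot: [-3.138, 0.431, 0.116]
contact_force: [0.5, 0.1, -2.3]
opening: 0.146
grasp_force: 98.5
clock: 29.75
eef_pos: [514.6, -107.2, 330.6]
tcp_rot: [-3.138, 0.429, 0.116]
contact_force: [0.1, 0.2, -2.0]
opening: 0.14
grasp_force: 98.6
scene [(311, 198, 61), (296, 209, 70), (231, 213, 20)]
[0.0528, -0.1261, -0.0364] [-0.201, -0.01, -0.442]
[0.0892, -0.0904, -0.0409] [-0.208, 0.0, -0.454]
[0.1079, -0.0313, -0.0495] [-0.196, 0.0, -0.428]
```

The tray now shows no orange, and the two blobs at (311,198) and (296,209) are in the scoop. I'll carry and pour.

```bash
M="python3 -m crank"
$M '[[0.008,-0.018,-0.005,-0.03,0,-0.06,1],[0.02,-0.045,-0.013,-0.07,0,-0.15,1],[0.031,-0.072,-0.021,-0.11,0,-0.25,1],[0.042,-0.1,-0.029,-0.16,0,-0.35,1],[0.0528,-0.126,-0.0364,-0.201,-0.01,-0.44,1]]'
$M '[[0.018,-0.018,-0.008,-0.042,0,-0.091,1],[0.036,-0.036,-0.016,-0.083,0,-0.182,1],[0.054,-0.054,-0.025,-0.125,0,-0.272,1],[0.071,-0.072,-0.033,-0.166,0,-0.363,1],[0.089,-0.09,-0.041,-0.208,0,-0.454,1]]'
$M '[[0.022,-0.006,-0.01,-0.04,0,-0.086,1],[0.044,-0.012,-0.02,-0.08,0,-0.171,1],[0.066,-0.019,-0.03,-0.12,0,-0.257,1],[0.09,-0.026,-0.041,-0.16,0,-0.35,1],[0.108,-0.0313,-0.0495,-0.196,0,-0.428,1]]'
$M '[[0,0,0,0,0,0,1]]'
$M '[[0,0,0,0,0.13,0,1],[0,0,0,0,0.26,0,1],[0,0,0,0,0.39,0,1],[0,0,0,0,0.52,0,1],[0,0,0,0,0.62,0,1]]'
$M '[[-0.001,0,0.006,0,0.13,0,1],[-0.002,0,0.013,0,0.26,0,1],[-0.003,0,0.02,0,0.39,0,1],[-0.005,0,0.026,0,0.5,0,1],[-0.006,0,0.029,0,0.6,0,1]]'
$M '[[-0.005,0,0.005,0,0.12,0,1],[-0.01,0,0.01,0,0.24,0,1],[-0.014,0,0.014,0,0.35,0,1],[-0.014,0,0.014,0,0.35,0,1],[-0.014,0,0.014,0,0.35,0,1]]'
$M '[[0.011,0,-0.008,0,-0.148,0,1],[0.022,0,-0.016,0,-0.296,0,1],[0.033,0,-0.024,0,-0.445,0,1],[0.044,0,-0.031,0,-0.594,0,1],[0.055,0,-0.039,0.003,-0.742,-0.003,1]]'
$M '[[-0.031,-0.012,-0.009,-0.04,-0.02,0.108,1],[-0.062,-0.024,-0.018,-0.08,-0.04,0.216,1],[-0.093,-0.036,-0.027,-0.12,-0.06,0.32,1],[-0.124,-0.049,-0.035,-0.16,-0.08,0.43,1],[-0.155,-0.061,-0.044,-0.196,-0.097,0.537,1]]' | tail -7
python3 - <<'E'
from h import *
balls("scene",250,190,350,290); balls("scene",425,155,530,240)
plan(([520,-150,300],sc(.3,0)),([443,-331,200],sc(.283,0)),([443,-331,85],sc(.283,0)))
g=cams.grab_frame("scene")["image"][:,:,::-1]; f=cams.grab_frame("top")["image"][:,:,::-1]
z=lambda im,x,y:cv2.resize(im[y:y+100,x:x+100],(400,400),interpolation=cv2.INTER_CUBIC)
cv2.imwrite("pics/fin.png",np.hstack([z(g,245,200),z(g,425,150)]))
E
```

```text
clock: 30.35
eef_pos: [563.5, 26.2, 339.7]
tcp_rot: [-3.135, 0.438, 0.606]
contact_force: [0.6, -0.2, -2.0]
opening: 0.139
grasp_force: 98.6
clock: 30.85
eef_pos: [593.8, 155.4, 339.1]
tcp_rot: [-3.131, 0.434, 1.107]
contact_force: [0.3, -0.4, -1.7]
opening: 0.143
grasp_force: 98.6
clock: 31.35
eef_pos: [620.2, 275.8, 338.5]
tcp_rot: [-3.129, 0.429, 1.579]
contact_force: [0.4, -0.7, -1.7]
opening: 0.146
grasp_force: 98.6
clock: 31.45
eef_pos: [619.8, 276.8, 338.4]
tcp_rot: [-3.129, 0.429, 1.579]
contact_force: [-0.8, -0.7, -2.7]
opening: 0.145
grasp_force: 98.6
clock: 31.95
eef_pos: [620.4, 272.9, 340.0]
tcp_rot: [-3.132, -0.194, 1.563]
contact_force: [-0.3, -0.1, -2.1]
opening: 0.142
grasp_force: 98.5
clock: 32.45
eef_pos: [619.8, 272.3, 309.2]
tcp_rot: [-3.126, -0.793, 1.552]
contact_force: [0.3, 0.8, -2.8]
opening: 0.143
grasp_force: 98.6
clock: 32.95
eef_pos: [620.1, 273.4, 289.4]
tcp_rot: [-3.111, -1.136, 1.538]
contact_force: [0.2, 0.0, -0.6]
opening: 0.143
grasp_force: 98.7
clock: 33.45
eef_pos: [621.8, 261.8, 361.5]
tcp_rot: [-3.139, -0.391, 1.568]
contact_force: [-0.9, -0.4, -3.1]
opening: 0.141
grasp_force: 98.6
clock: 33.95
eef_pos: [559.5, 101.2, 340.3]
tcp_rot: [-3.139, -0.293, 0.995]
contact_force: [0.7, -0.9, -1.8]
opening: 0.14
grasp_force: 98.7
scene []
scene [(460, 195, 389)]
[-0.2322, 0.1038, -0.0282] [-0.104, -0.279, 0.69]
[-0.1271, 0.1502, 0.1] [0.0, -0.0, 0.017]
[0.0, -0.0, 0.115] [0.0, 0.0, 0.0]
```

View pics/fin.png

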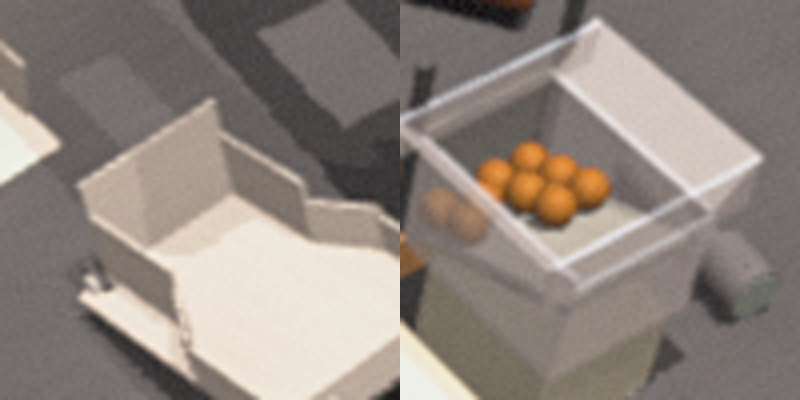

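The tray is empty. Eight biscuits show in the hopper and the ninth is presumably behind them, which I'll check by count later. The scoop goes back home.

```bash
M="python3 -m crank"
$M '[[-0.046,0.021,-0.006,-0.021,-0.056,0.138,1],[-0.093,0.042,-0.012,-0.042,-0.112,0.276,1],[-0.14,0.062,-0.017,-0.062,-0.168,0.414,1],[-0.186,0.083,-0.023,-0.083,-0.223,0.552,1],[-0.2322,0.1038,-0.0282,-0.104,-0.279,0.69,1]]'
$M '[[0,0,0,0,0,0,1]]'
python3 - <<'E'
from h import *
plan(([443,-331,200],sc(.283,0)),([443,-331,88],sc(.283,0)))
E
```

```text
clock: 34.65
eef_pos: [524.6, -143.2, 299.4]
tcp_rot: [-3.14, 0.001, 0.303]
contact_force: [1.3, -0.7, -1.8]
opening: 0.141
grasp_force: 98.7
clock: 34.75
eef_pos: [524.3, -145.5, 298.1]
tcp_rot: [-3.141, 0.004, 0.301]
contact_force: [0.5, 1.1, -2.1]
opening: 0.143
grasp_force: 98.6
[-0.1323, 0.1532, 0.0985] [-0.001, 0.004, 0.018]
[0.0, -0.0, 0.112] [0.0, 0.0, 0.0]
```

```bash
M="python3 -m crank"
$M '[[-0.028,0.031,0.02,0,0,-0.018,1],[-0.056,0.063,0.04,0,0,-0.018,1],[-0.084,0.095,0.06,0,0,-0.018,1],[-0.11,0.126,0.08,0,0,-0.018,1],[-0.1323,0.1532,0.0985,0,0.004,-0.018,1]]'
$M '[[0,0,0,0,0,0,1]]'
python3 - <<'E'
from h import *
plan(([443,-331,84],sc(.283,0)))
E
```

```text
clock: 35.25
eef_pos: [444.3, -329.0, 199.6]
tcp_rot: [-3.14, -0.004, 0.327]
contact_force: [0.7, 0.1, -2.2]
opening: 0.144
grasp_force: 98.7
clock: 35.35
eef_pos: [442.6, -329.9, 197.8]
tcp_rot: [-3.137, -0.001, 0.324]
contact_force: [1.3, 0.2, -1.1]
opening: 0.143
grasp_force: 98.6
[-0.0001, 0.0017, 0.1138] [-0.004, -0.001, 0.041]
```

```bash
M="python3 -m crank"
$M '[[0,0.0015,0.04,0,0,0.041,1],[0,0.0015,0.08,0,0,0.041,1],[0,0.0015,0.112,-0.003,0,0.041,1],[0,0.0015,0.112,-0.003,0,0.041,1],[0,0.0015,0.112,-0.003,0,0.041,1]]'
$M '[[0,0,0.003,0,0,0,1],[0,0,0.003,0,0,0,1]]'
$M '[[0,0,0.002,0,0,0,1],[0,0,0.002,0,0,0,1]]'
```

```text
clock: 35.85
eef_pos: [445.3, -328.2, 88.2]
tcp_rot: [-3.141, -0.002, 0.285]
contact_force: [0.3, -1.0, -0.2]
opening: 0.143
grasp_force: 98.6
clock: 36.05
eef_pos: [445.2, -329.2, 86.0]
tcp_rot: [3.14, -0.004, 0.284]
contact_force: [-0.3, -0.2, -1.5]
opening: 0.144
grasp_force: 98.6
clock: 36.25
eef_pos: [444.1, -328.8, 82.8]
tcp_rot: [-3.141, -0.002, 0.284]
contact_force: [-0.1, -0.9, -1.9]
opening: 0.141
grasp_force: 98.6
```

```bash
M="python3 -m crank"
$M '[[-0.001,0.001,0.002,0,0,0,1],[-0.001,0.001,0.002,0,0,0,1]]'
$M '[[0,0,0.0015,0,0,0,1],[0,0,0.0015,0,0,0,1]]'
$M '[[0,0,0.001,0,0,0,1],[0,0,0.001,0,0,0,1]]'
```

```text
clock: 36.45
eef_pos: [443.2, -330.1, 80.3]
tcp_rot: [-3.14, -0.002, 0.284]
contact_force: [0.1, 0.0, -0.9]
opening: 0.142
grasp_force: 98.9
clock: 36.65
eef_pos: [443.2, -330.1, 80.2]
tcp_rot: [-3.14, -0.002, 0.284]
contact_force: [-6.4, 3.5, 17.4]
opening: 0.141
grasp_force: 101.6
clock: 36.85
eef_pos: [443.2, -330.1, 80.1]
tcp_rot: [-3.141, -0.002, 0.284]
contact_force: [-9.1, 5.5, 30.5]
opening: 0.144
grasp_force: 103.4
```

```bash
M="python3 -m crank"
$M '[[0,0,-0.0025,0,0,0,1],[0,0,-0.0025,0,0,0,0.5],[0,0,-0.0025,0,0,0,0.5],[0,0,-0.0025,0,0,0,0.5]]'
$M '[[0,0,-0.03,0,0,0,0.5],[0,0,-0.08,0,0,0,0.5],[0,0,-0.12,0,0,0,0.5],[0,0,-0.17,0,0,0,0.5]]'
cat >> h.py <<'E'
def bowls():
    for n in("top","scene"):
        F=cams.grab_frame(n); M=cv2.inRange(cv2.cvtColor(F["image"],cv2.COLOR_RGB2HSV),(78,100,60),(95,255,255))
        for q in cv2.findContours(M,cv2.RETR_EXTERNAL,cv2.CHAIN_APPROX_NONE)[0]:
            if cv2.contourArea(q)>300:
                e=cv2.fitEllipse(q); print(n,np.round(e[0]+e[1]).astype(int),ray(F,*e[0],58).round(1)[:2])
E
python3 - <<'E'
from h import *
bowls()
E
```

```text
clock: 37.25
eef_pos: [443.1, -329.8, 79.9]
tcp_rot: [-3.14, -0.001, 0.284]
contact_force: [-0.2, -0.5, -0.5]
opening: 0.497
grasp_force: 0.0
clock: 37.65
eef_pos: [442.3, -329.6, 250.7]
tcp_rot: [-3.138, -0.0, 0.284]
contact_force: [0.6, 0.4, 0.5]
opening: 0.502
grasp_force: 0.0
top [501 296  46  59] [ 328.1 -546.7]
top [468 284  25  40] [ 362.9 -453.3]
top [429 200  49  50] [ 608.3 -347.2]
top [490 191  34  35] [ 633.8 -528.6]
scene [173 400  46  49] [ 653.2 -539. ]
scene [241 346  63  64] [ 620.3 -354.2]
scene [127 297  81  88] [ 348.8 -515.7]
```

Run:
```python
from h import *
plan(([539.5,-347,150],[np.pi,0,1.571]))
```

```text
[0.085, 0.0396, 0.1077] [0.011, -0.002, -1.287]
```

```bash
M="python3 -m crank"
$M '[[0.04,0.02,0.02,0,0,-0.14,0.5],[0.085,0.0396,0.05,0,0,-0.28,0.5],[0.085,0.0396,0.1077,0,0,-0.42,0.5],[0.085,0.0396,0.1077,0,0,-0.56,0.5],[0.085,0.0396,0.1077,0,0,-0.7,0.5]]'
$M '[[0,0,0,0,0,-0.587,0.5],[0,0,0,0,0,-0.587,0.5],[0,0,0,0,0,-0.587,0.5],[0,0,0,0,0,-0.587,0.5],[0,0,0,0,0,-0.587,0.5]]'
python3 - <<'E'
from h import *
bowls()
plan(([539.5,-347,48],[np.pi,0,1.571]))
E
```

```text
clock: 38.25
eef_pos: [534.3, -342.7, 138.1]
tcp_rot: [-3.135, -0.002, 0.99]
contact_force: [-0.4, -0.8, 0.5]
opening: 0.499
grasp_force: 0.0
clock: 38.75
eef_pos: [535.6, -344.0, 141.7]
tcp_rot: [3.141, -0.002, 1.573]
contact_force: [0.5, 0.7, -0.2]
opening: 0.498
grasp_force: 0.0
top [498 293  50  66] [ 335.6 -538.8]
top [422 198  33  49] [ 614. -327.]
scene [173 400  46  49] [ 653.2 -539.1]
scene [241 346  63  64] [ 620.  -354.2]
scene [127 297  81  88] [ 348.9 -515.7]
[-0.0032, 0.0038, 0.094] [0.001, -0.002, -0.004]
```

Scene reading unchanged, so the bowl has not moved. I'll grasp the rim and lift.

```bash
M="python3 -m crank"
$M '[[-0.003,0.004,0.04,0,0,0,0.5],[-0.003,0.004,0.075,0,0,0,0.5],[-0.003,0.004,0.093,0,0,0,0.5],[-0.003,0.004,0.093,0,0,0,0.5]]'
$M '[[0,0,0,0,0,0,1],[0,0,0,0,0,0,1],[0,0,0,0,0,0,1],[0,0,0,0,0,0,1],[0,0,0,0,0,0,1]]' 60
$M '[[0,0,-0.02,0,0,0,1],[0,0,-0.05,0,0,0,1],[0,0,-0.09,0,0,0,1],[0,0,-0.13,0,0,0,1],[0,0,-0.17,0,0,0,1]]'
$M '[[0,0,0,0,0,0,1]]'
python3 - <<'E'
from h import *
bowls()
E
```

```text
clock: 39.25
eef_pos: [538.0, -345.8, 46.4]
tcp_rot: [-3.138, -0.005, 1.568]
contact_force: [-0.2, 0.6, 0.8]
opening: 0.499
grasp_force: 0.0
clock: 39.75
eef_pos: [541.1, -347.7, 52.1]
tcp_rot: [3.137, -0.0, 1.57]
contact_force: [-3.1, 2.0, 7.4]
opening: 0.116
grasp_force: 55.2
clock: 40.25
eef_pos: [539.5, -347.2, 222.2]
tcp_rot: [3.14, -0.001, 1.57]
contact_force: [0.5, -0.5, -2.9]
opening: 0.096
grasp_force: 60.3
clock: 40.35
eef_pos: [542.5, -349.1, 227.1]
tcp_rot: [3.131, 0.004, 1.57]
contact_force: [0.6, -0.3, -1.6]
opening: 0.103
grasp_force: 60.4
top [501 296  42  65] [ 326.4 -547.2]
top [434 186  33  54] [ 649.4 -365.7]
scene [173 400  46  49] [ 653.2 -539. ]
scene [234 307  65  71] [ 518.2 -316.7]
scene [127 297  81  88] [ 348.9 -515.5]
```

```bash
M="python3 -m crank"
$M '[[0.02,-0.006,0,0,0,0,1],[0.06,-0.02,0,0,0,0,1],[0.105,-0.034,0,0,0,0,1],[0.15,-0.049,0,0,0,0,1],[0.195,-0.063,0,0,0,0,1]]'
$M '[[0.045,-0.0146,0,0,0,0,1],[0.09,-0.0292,0,0,0,0,1],[0.135,-0.0438,0,0,0,0,1],[0.18,-0.0584,0,0,0,0,1],[0.225,-0.073,0,0,0,0,1]]'
$M '[[0.045,-0.0146,0,0,0,0,1],[0.09,-0.0292,0,0,0,0,1],[0.135,-0.0438,0,0,0,0,1],[0.18,-0.0584,0,0,0,0,1],[0.21,-0.068,0,0,0,0,1]]'
$M '[[0.02,-0.007,0,0,0,0,1],[0.02,-0.007,0,0,0,0,1]]'
python3 - <<'E'
from h import *
bowls()
plan(([330,301,56],[np.pi,0,1.571]))
E
```

```text
clock: 40.95
eef_pos: [474.6, -150.5, 218.3]
tcp_rot: [-3.14, -0.003, 1.57]
contact_force: [0.9, 0.8, -1.8]
opening: 0.1
grasp_force: 60.6
clock: 41.45
eef_pos: [401.7, 74.0, 219.1]
tcp_rot: [-3.141, -0.002, 1.57]
contact_force: [0.3, -0.1, -1.6]
opening: 0.105
grasp_force: 60.6
clock: 41.95
eef_pos: [333.6, 284.6, 219.4]
tcp_rot: [-3.141, -0.001, 1.572]
contact_force: [0.6, -0.3, -2.2]
opening: 0.1
grasp_force: 60.6
clock: 42.15
eef_pos: [327.2, 304.2, 219.3]
tcp_rot: [-3.141, -0.001, 1.573]
contact_force: [0.5, 1.1, -3.2]
opening: 0.099
grasp_force: 60.6
top [491 291  71  73] [ 342.2 -517.5]
top [196 272  44  59] [406.3 330.3]
top [490 191  34  35] [ 633.8 -528.6]
scene [173 400  46  49] [ 653.3 -539.1]
scene [127 296  81  88] [ 348.5 -516. ]
scene [410 140  49  54] [281.7 415.5]
[-0.0011, 0.0023, 0.1634] [-0.001, 0.0, 0.001]
```

```bash
M="python3 -m crank"
$M '[[-0.001,0.002,0.04,0,0,0,1],[-0.001,0.002,0.08,0,0,0,1],[-0.001,0.002,0.12,0,0,0,1],[-0.001,0.002,0.15,0,0,0,1],[-0.001,0.002,0.163,0,0,0,1]]'
$M '[[0,0,0,0,0,0,1],[0,0,0,0,0,0,1]]'
python3 - <<'E'
from h import *
bowls()
plan(([380.5,301,55],[np.pi,0,1.571]))
E
```

```text
clock: 42.75
eef_pos: [329.3, 299.4, 55.1]
tcp_rot: [-3.139, 0.001, 1.569]
contact_force: [-12.4, 2.4, 18.6]
opening: 0.103
grasp_force: 91.8
clock: 42.95
eef_pos: [330.7, 300.6, 57.3]
tcp_rot: [-3.142, -0.001, 1.569]
contact_force: [-5.8, -0.7, 11.6]
opening: 0.104
grasp_force: 79.1
top [491 291  71  73] [ 342.1 -517.4]
top [211 273  39  49] [403.8 286.4]
top [490 191  34  34] [ 633.6 -528.5]
scene [173 400  46  49] [ 653.2 -539.1]
scene [127 296  82  88] [ 348.6 -516. ]
scene [401 181  41  50] [405.3 281.1]
[0.0004, 0.0496, 0.0028] [0.001, -0.001, -0.002]
```

```bash
M="python3 -m crank"
$M '[[0,0,-0.003,0,0,0,1],[0,0.01,-0.003,0,0,0,1],[0,0.025,-0.003,0,0,0,1],[0,0.04,-0.003,0,0,0,1],[0,0.0495,-0.003,0,0,0,1]]'
$M '[[0,0,0,0,0,0,1],[0,0,0.003,0,0,0,1],[0,0,0.003,0,0,0,1]]'
$M '[[0,0,0,0,0,0,0.8],[0,0,0,0,0,0,0.6],[0,0,0,0,0,0,0.6],[0,0,0,0,0,0,0.6],[0,0,0,0,0,0,0.6]]'
python3 - <<'E'
from h import *
bowls()
E
```

```text
clock: 43.55
eef_pos: [381.1, 300.7, 60.9]
tcp_rot: [3.141, -0.002, 1.569]
contact_force: [-6.7, 0.8, 8.6]
opening: 0.105
grasp_force: 69.0
clock: 43.85
eef_pos: [381.2, 301.0, 58.0]
tcp_rot: [3.139, -0.002, 1.569]
contact_force: [-2.7, -0.8, 9.9]
opening: 0.101
grasp_force: 76.1
clock: 44.35
eef_pos: [380.3, 301.8, 57.5]
tcp_rot: [3.141, -0.002, 1.571]
contact_force: [-1.3, 0.4, -0.7]
opening: 0.4
grasp_force: 0.0
top [491 291  71  73] [ 342.1 -517.4]
top [214 258  34  43] [446.8 278. ]
top [490 191  34  35] [ 633.6 -528.5]
scene [173 400  46  49] [ 653.2 -539. ]
scene [127 296  81  88] [ 348.7 -515.7]
scene [405 189  30  47] [436.5 272.8]
```

```bash
M="python3 -m crank"
$M '[[0,0,-0.04,0,0,0,0.6],[0,0,-0.09,0,0,0,0.6],[0,0,-0.14,0,0,0,0.6],[0,0,-0.19,0,0,0,0.6],[-0.04,0,-0.2,0,0,0,1]]'
$M '[[-0.04,0,0,0,0,0,1],[-0.09,0,0,0,0,0,1],[-0.135,0,0,0,0,0,1],[-0.18,0,0,0,0,0,1],[-0.2,0,0,0,0,0,1]]'
python3 - <<'E'
from h import *
bowls()
F=cams.grab_frame("top"); M=cv2.inRange(cv2.cvtColor(F["image"],cv2.COLOR_RGB2HSV),(78,100,60),(95,255,255))
ys,xs=np.nonzero(M[220:300,170:250]); xs+=170; ys+=220
print("L,R,bottom px",xs.min(),xs.max(),ys.max(),ys.min(),"left/right",ray(F,xs.min(),260,50)[1],ray(F,xs.max(),260,50)[1],"front x",ray(F,212,ys.max(),50)[0])
E
```

```text
clock: 44.95
eef_pos: [383.1, 265.5, 263.5]
tcp_rot: [3.132, -0.009, 1.574]
contact_force: [1.4, -1.0, -0.6]
opening: 0.243
grasp_force: 0.0
clock: 45.45
eef_pos: [379.4, 59.0, 257.2]
tcp_rot: [3.14, -0.001, 1.57]
contact_force: [-0.6, 0.7, 0.5]
opening: 0.0
grasp_force: 0.0
top [491 291  71  73] [ 342.1 -517.6]
top [208 261  44  49] [439.4 297.4]
top [490 191  34  35] [ 633.8 -528.5]
scene [173 400  46  49] [ 653.1 -539.1]
scene [127 297  81  88] [ 348.7 -515.9]
scene [406 188  30  48] [432.6 277.6]
L,R,bottom px 182 232 283 241 left/right 373.7876882391442 228.38962336616245 front x 375.04079675879717
```

The bowl stands at about (449,301), on the mat. Next I'll press the pedal.

```bash
M="python3 -m crank"
$M '[[0.04,0.03,0.02,0,0,0,1],[0.08,0.06,0.05,0,0,0,1],[0.106,0.077,0.09,0,0,0,1],[0.106,0.077,0.14,0,0,0,1],[0.106,0.077,0.18,0,0,0,1]]'
$M '[[0,0,0.005,0,0,0,1],[0,0,0.014,0,0,0,1],[0,0,0.022,0,0,0,1],[0,0,0.03,0,0,0,1],[0,0,0.03,0,0,0,1]]'
$M '[[0,0,0.004,0,0,0,1],[0,0,0.008,0,0,0,1],[0,0,0.008,0,0,0,1]]'
$M '[[0,0,0.002,0,0,0,1],[0,0,0.004,0,0,0,1],[0,0,0.004,0,0,0,1]]'
```

```text
clock: 46.1
eef_pos: [458.4, 170.9, 75.9]
tcp_rot: [3.138, -0.003, 1.573]
contact_force: [1.3, 0.2, -0.3]
opening: -0.0
grasp_force: 0.0
clock: 46.6
eef_pos: [458.2, 168.6, 49.3]
tcp_rot: [3.138, -0.003, 1.57]
contact_force: [-4.5, 1.5, 8.9]
opening: -0.002
grasp_force: 4.0
clock: 46.9
eef_pos: [458.5, 168.6, 41.9]
tcp_rot: [3.138, -0.003, 1.57]
contact_force: [-4.9, 0.4, 10.8]
opening: -0.005
grasp_force: 5.4
clock: 47.2
eef_pos: [458.7, 168.6, 38.2]
tcp_rot: [3.137, -0.003, 1.57]
contact_force: [-5.2, 0.0, 11.7]
opening: 0.0
grasp_force: 5.9
```

```bash
M="python3 -m crank"
$M '[[0,0,0.003,0,0,0,1],[0,0,0.003,0,0,0,1]]' | grep -E "eef|contact"
$M '[[0,0,0.003,0,0,0,1],[0,0,0.003,0,0,0,1]]'| grep -E "eef|contact"
$M '[[0,0,0.002,0,0,0,1],[0,0,0.002,0,0,0,1]]'| grep -E "eef|contact"
```

```text
eef_pos: [459.0, 168.7, 35.8]
contact_force: [-6.2, -1.3, 19.6]
eef_pos: [459.3, 168.7, 34.6]
contact_force: [-12.8, -4.1, 52.1]
eef_pos: [459.5, 168.8, 33.9]
contact_force: [-17.7, -6.1, 73.2]
```

```bash
M="python3 -m crank"
$M '[[0,0,-0.0035,0,0,0,1],[0,0,-0.0035,0,0,0,1],[0,0,-0.0035,0,0,0,1],[0,0,-0.0035,0,0,0,1],[0,0,-0.0035,0,0,0,1]]'| grep -E "eef|contact"
$M '[[0,0,0,0,0,0,1],[0,0,0,0,0,0,1],[0,0,0,0,0,0,1],[0,0,0,0,0,0,1],[0,0,0,0,0,0,1]]'| grep -E "contact"
$M '[[0,0,0,0,0,0,1],[0,0,0,0,0,0,1],[0,0,0,0,0,0,1],[0,0,0,0,0,0,1],[0,0,0,0,0,0,1]]'| grep -E "contact"
python3 - <<'E'
from h import *
print("hopper");balls("scene",425,155,530,260);print("bowl");balls("scene",375,160,425,225)
balls("top",150,155,245,290)
E
```

```text
eef_pos: [459.1, 168.7, 35.3]
contact_force: [-9.4, -3.4, 33.8]
contact_force: [-8.7, -2.3, 33.3]
contact_force: [-8.7, -2.3, 34.9]
hopper
scene []
bowl
scene [(417, 189, 98), (403, 191, 149), (412, 202, 14), (404, 217, 42)]
top [(196, 249, 52), (196, 264, 131)]
```

```bash
M="python3 -m crank"
for i in 1; do
$M '[[0,0,0,0,0,0,1],[0,0,0,0,0,0,1],[0,0,0,0,0,0,1],[0,0,0,0,0,0,1],[0,0,0,0,0,0,1]]'| grep -E "contact"
$M '[[0,0,0,0,0,0,1],[0,0,0,0,0,0,1],[0,0,0,0,0,0,1],[0,0,0,0,0,0,1],[0,0,0,0,0,0,1]]'| grep -E "contact"; done
python3 - <<'E'
from h import *
balls("scene",375,150,530,260); balls("top",150,155,245,290)
# biscuit circles seen from above in the bowl / spout, and their size in px
F=cams.grab_frame("top")["image"]; h=cv2.cvtColor(F,cv2.COLOR_RGB2HSV)
c=F[225:290,175:240]; g=cv2.resize(cv2.cvtColor(c,cv2.COLOR_RGB2GRAY),None,fx=6,fy=6,interpolation=cv2.INTER_CUBIC)
m=cv2.resize(cv2.inRange(h,(3,120,30),(18,255,255))[225:290,175:240],None,fx=6,fy=6)
k=cv2.HoughCircles(cv2.GaussianBlur(m,(9,9),3),cv2.HOUGH_GRADIENT,1,35,param1=60,param2=9,minRadius=22,maxRadius=34)
print(None if k is None else [(round(a/6+175,1),round(b/6+225,1),round(r_/6,1)) for a,b,r_ in k[0].tolist()], int((m>0).sum()/36))
E
```

```text
contact_force: [-9.6, -2.1, 34.1]
contact_force: [-9.2, -3.0, 33.6]
scene [(417, 189, 99), (403, 191, 152), (412, 202, 14), (403, 217, 45)]
top [(196, 249, 52), (196, 264, 131)]
[(196.6, 250.4, 4.7), (198.6, 270.2, 4.6), (193.9, 261.9, 4.0)] 280
```

```bash
M="python3 -m crank"
$M '[[0,0,-0.02,0,0,0,1],[0,0,-0.05,0,0,0,1],[0,0,-0.1,0,0,0,1],[0,0,-0.15,0,0,0,1],[0,0,-0.2,0,0,0,1]]'|grep eef
$M '[[-0.03,0.03,0,0,0,0,0.5],[-0.06,0.06,0,0,0,0,0.5],[-0.1,0.09,0,0,0,0,0.5],[-0.14,0.12,0,0,0,0,0.5],[-0.17,0.15,0,0,0,0,0.5]]'|grep eef
python3 - <<'E'
from h import *
plan(([683.5,-89.7,230],[np.pi,0,1.686]),([683.5,-89.7,130],[np.pi,0,1.686]))
for n,(x0,y0,x1,y1) in dict(top=(178,228,240,290),scene=(375,160,440,225)).items():
    F=cams.grab_frame(n)["image"]; h=cv2.cvtColor(F,cv2.COLOR_RGB2HSV)[y0:y1,x0:x1]
    m=cv2.inRange(h,(2,120,25),(14,255,255)); _,_,s,c=cv2.connectedComponentsWithStats(m)
    print(n,[(int(c[i][0]+x0),int(c[i][1]+y0),int(s[i][4])) for i in range(1,len(s)) if s[i][4]>8])
    for row in m[::2]: print(''.join('#' if v else '.' for v in row))
E
```

```text
eef_pos: [457.5, 167.7, 235.6]
eef_pos: [608.8, -4.8, 234.1]
[-0.0848, 0.0748, 0.0045] [0.006, -0.001, -0.116]
[0.0, -0.0, 0.1] [0.0, 0.0, 0.0]
top [(227, 239, 13), (231, 245, 13), (196, 250, 58), (215, 253, 52), (228, 270, 97), (202, 265, 281), (224, 261, 49), (219, 269, 51)]
..............................................................
..............................................................
..............................................................
..............................................................
..............................................................
...............................................##.............
................................................####..........
..................................................#...........
...................................................####.......
.................###.................................###......
...............########.................................#.....
...............########.............#####.............#.......
...............########............#######....................
...
[... 2775 characters left out ...]
..............##........................
.............#...................................................
..............##.#...............................................
...............#.................................................
.................##..#...........................................
...................##...##.......................................
.....................##.....#.......................#............
.........................##.###..##...........#####..............
.................................##.#.#.#....##..................
.................................................................
.................................................................
```

The top mask shows nine separate discs in the bowl, so all the biscuits are there. Now I'll lower the tray.

```bash
M="python3 -m crank"
$M '[[-0.04,0.035,0,0,0,-0.116,0.5],[-0.085,0.075,0,0,0,-0.116,0.5],[-0.085,0.075,0.005,0,0,-0.116,0.5],[-0.085,0.075,0.005,0,0,-0.116,0.5]]'|grep eef
$M '[[0,0,0.04,0,0,0,0.5],[0,0,0.08,0,0,0,0.5],[0,0,0.1,0,0,0,0.5],[0,0,0.1,0,0,0,0.5]]'|grep -E "eef|contact"
$M '[[0,0,0,0,0,0,1],[0,0,0,0,0,0,1],[0,0,0,0,0,0,1],[0,0,0,0,0,0,1]]' 60
```

```text
eef_pos: [682.9, -88.6, 226.9]
eef_pos: [679.3, -85.3, 123.7]
contact_force: [-0.4, -0.5, 0.5]
clock: 52.9
eef_pos: [685.3, -86.4, 128.9]
tcp_rot: [3.133, -0.001, 1.687]
contact_force: [5.9, 4.2, 0.1]
opening: 0.105
grasp_force: 58.6
```

Gripped. I'll reverse the arc.

```bash
M="python3 -m crank"
$M '[[0,0.002,0.01,0,0,0,1],[0,0.005,0.02,0,0,0,1],[0,0.0073,0.03,0,0,0,1],[0,0.0095,0.04,0,0,0,1],[0,0.0095,0.04,0,0,0,1]]'|grep -E "eef|contact"
$M '[[0,0.002,0.01,0,0,0,1],[0,0.004,0.02,0,0,0,1],[0,0.0055,0.03,0,0,0,1],[0,0.0065,0.038,0,0,0,1],[0,0.0065,0.038,0,0,0,1]]'|grep -E "eef|contact"
```

```text
eef_pos: [696.8, -85.0, 88.9]
contact_force: [12.9, 4.4, -5.5]
eef_pos: [702.1, -84.3, 52.6]
contact_force: [1.0, 5.2, 13.8]
```

```bash
M="python3 -m crank"
$M '[[0,0.0005,0.003,0,0,0,1],[0,0.001,0.005,0,0,0,1],[0,0.001,0.005,0,0,0,1]]'|grep -E "eef|contact"
$M '[[0,0,0.002,0,0,0,1],[0,0,0.002,0,0,0,1]]'|grep -E "eef|contact"
```

```text
eef_pos: [702.3, -84.3, 52.0]
contact_force: [-16.8, 6.1, 53.8]
eef_pos: [702.4, -84.3, 51.9]
contact_force: [-22.3, 7.2, 68.1]
```

```bash
M="python3 -m crank"
$M '[[0,0,-0.004,0,0,0,1],[0,0,-0.004,0,0,0,0.5],[0,0,-0.004,0,0,0,0.5],[0,0,-0.004,0,0,0,0.5]]'|grep -E "eef|contact"
$M '[[0,0,-0.04,0,0,0,0.5],[0,0,-0.08,0,0,0,0.5],[0,0,-0.13,0,0,0,0.5],[0,0,-0.18,0,0,0,0.5]]'|grep eef
$M '[[0.05,0,0,0,0,0,0.5],[0.1,0,0,0,0,0,0.5],[0.15,0,0,0,0,0,0.5],[0.2,0,0,0,0,0,0.5],[0.2,0,0,0,0,0,0.5]]'|grep eef
python3 - <<'E'
from h import *
for n,(x,y,w,hh) in dict(top=(312,162,70,106),scene=(262,225,115,110)).items():
    a=cv2.cvtColor(cv2.imread(f"pics/{n}0.png"),cv2.COLOR_BGR2HSV); b=cv2.cvtColor(cams.grab_frame(n)["image"],cv2.COLOR_RGB2HSV)
    ma,mb=[cv2.inRange(q,(0,0,150),(179,70,255))[y:y+hh,x:x+w] for q in(a,b)]
    for m in(ma,mb):
        cnt=max(cv2.findContours(m,0,1)[0],key=cv2.contourArea); print(n,cv2.boundingRect(cnt),np.round(cv2.minAreaRect(cnt)[0],1),cv2.contourArea(cnt))
E
```

```text
eef_pos: [699.6, -85.0, 45.4]
contact_force: [0.8, -0.0, -0.4]
eef_pos: [698.5, -85.4, 225.6]
eef_pos: [674.9, 119.1, 224.7]
top (2, 4, 64, 99) [33.  52.4] 4536.5
top (2, 5, 64, 97) [32.9 52.3] 4399.0
scene (3, 11, 111, 97) [58.8 60. ] 4311.0
scene (3, 23, 111, 86) [59.  60.3] 4366.0
```

Run:
```python
from h import *
f,g=cams.grab_frame("top"),cams.grab_frame("scene")
def sh(n,F,x,y,w,h,nm):
    a=cv2.imread(f"pics/{n}0.png")[y:y+h,x:x+w].mean(2).astype(np.float32); b=F["image"][y:y+h,x:x+w].mean(2).astype(np.float32)
    H=cv2.createHanningWindow((w,h),cv2.CV_32F); s,c=cv2.phaseCorrelate(a,b,H); print(nm,n,np.round(s,2),round(c,2))
sh("scene",g,325,290,55,50,"handle"); sh("top",f,310,158,60,30,"handle"); sh("scene",g,190,270,50,50,"scoop"); sh("top",f,400,238,44,44,"scoop")
sh("scene",g,150,315,40,45,"jar"); sh("scene",g,395,285,55,45,"dish"); sh("scene",g,490,195,40,45,"flash"); sh("scene",g,75,245,100,100,"bigbowl"); sh("scene",g,185,190,80,75,"bigscoop")
print((proj(g,[701,-87,47])[1]-proj(g,[701,-87,42])[1]).round(2),"px for 5 mm")
bowls()
```

```text
handle scene [0.06 0.08] 0.78
handle top [0.06 0.03] 0.94
scoop scene [0.15 0.25] 0.96
scoop top [0.24 0.52] 1.08
jar scene [-0.15  0.4 ] 0.85
dish scene [0.05 0.51] 0.98
flash scene [-0.01  0.3 ] 1.0
bigbowl scene [-0.   -0.03] 1.03
bigscoop scene [-0.11  0.57] 0.95
-1.14 px for 5 mm
top [491 291  71  73] [ 342.  -517.8]
top [211 252  22  35] [465.9 286.7]
top [490 191  34  34] [ 633.8 -528.6]
scene [173 400  46  49] [ 653.2 -539.1]
scene [127 296  81  88] [ 348.3 -516.4]
scene [403 190  26  43] [435.1 266.7]
```

Run:
```python
from h import *
F=cams.grab_frame("top"); M=cv2.inRange(cv2.cvtColor(F["image"],cv2.COLOR_RGB2HSV),(78,100,60),(95,255,255))
ys,xs=np.nonzero(M[220:300,170:250]); print(xs.min()+170,xs.max()+170,ys.max()+220)
h=cv2.cvtColor(F["image"],cv2.COLOR_RGB2HSV)[228:290,178:240]; m=cv2.inRange(h,(2,120,25),(14,255,255))
for row in m[14:62:2]: print(''.join('#' if v else '.' for v in row))
```

```text
182 226 283
..............................................................
..............................................................
.................###..........................................
...............########.......................................
...............########.............#####.....................
................#######............#######....................
..................##...............#######....................
........................####.......#######....................
..............#####...########................................
............##################..####........#.................
............##########.###############.....##.................
.............#######...........########.....#.................
..................####.........#######........................
.................########.......#......######.................
................#########...#######...#######.................
.................#######...########....######.................
....................#.......#######......##...................
.............................#####............................
..............................................................
...........................................###................
........................................####..................
..................................####........................
..............................................................
..............................................................
```

```bash
python3 -c "
from rig import sign_off
print(sign_off())"
```

```text
the job is handed in; nothing more can be done
None
```

The job is handed in: all nine biscuits went from the tray through the hopper into the teal bowl on its mat, the tray is flat again, the scoop is back in place to within about 2 mm, and the things I checked on the shelf had not moved.

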